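Check a contact grill's plate gap with a double-ended gauge

TASK

Check the contact grill's plate gap before service: press the upper plate down shut, take the gauge from the round tray and slide its thin end straight in between the plates, a good 4 cm deep. Then lay the gauge down on the table or in the tray, let go, take it by its other end and push the thick end gently but squarely against the mouth of the same gap for a moment to make sure that it does not go in. Finally put the gauge back flat inside the tray, leaving the grill shut and everything else where it stands.

Things in the scene. Friction and masses are not known exactly. Their poses are not given: they have to be found in the camera images.
- grill: Cold contact grill fixed to the table: bare metal base 230 (x) x 180 (y) mm, dark lower plate, hinged upper plate under a metal hood with a black bar handle. Origin: centre of its footprint at table height; x points from its front to its back, z up. Base front at x = -120 mm (knob, drawer pull to -132), back at +110. Lower plate: top 70 mm above the table, x = -115 to +85, y = -84 to +84 mm.
- grill_mouth (a point): Middle of the gap's mouth with the upper plate shut: at that plate's front edge (grill x = -85 mm, y = 0), half-way between the plates, 75.5 mm above the table. Axes as the grill's, x into the gap. The gap is level, 11 mm high (70 to 81 mm above the table) and 160 mm wide; the front 30 mm of the lower plate lie open before it. The hood reaches 132 mm above the table.
- grill_top (a joint): Hinge of the upper plate (rad): 0 = shut on its stop, level; grows as the plate swings up, at most 0.9; starts at 0.25 to 0.5. Axis along the grill's y at grill x = +95 mm, 105 mm above the table. Stiff: the plate stays where it is left; pressing the handle down takes about 4 to 8 N, lifting it about 14 N.
- grill_handle (a point): Middle of the upper plate's handle: a round bar along the grill's y, 16 mm thick over its middle 100 mm, 12 mm beyond, 138 mm in all. Shut, it is at grill x = -125 mm (40 mm before the upper plate's edge, over the mouth), 150 mm above the table. It swings with the plate on a 225 mm radius about the hinge.
- gauge: Double-ended gauge: plain aluminium bar, 180 mm long, underside flat, 0.11 to 0.17 kg. Origin: mid-length, on the underside; x along it, z up. Thin end (x = +20 to +90 mm): 8 mm thick, 22 mm wide. Rest (x = -90 to +20 mm): 14 mm thick, 32 mm wide, grooves across the top near mid-length, a dark dot at the thick end. The thin end fits the 11 mm gap, the thick end does not.
- gauge_thin (a point): Middle of the end face of the gauge's thin end (gauge x = +90 mm, 4 mm above the underside).
- gauge_thick (a point): Middle of the end face of the gauge's thick end (gauge x = -90 mm, 7 mm above the underside).
- tray: Round low steel tray in which the gauge lies at the start, fixed to the table: floor 3 mm thick, flat out to 112 mm from the centre; rim 12 mm high, 121 mm in outer radius. Origin: its centre at table height. Between it and the front of the grill the table is free but for the listed bystanders; a seam with a 1 mm step in the table top runs under the grill.
- salt_shaker: Bystander: salt shaker with a grey domed top, 44 mm across, 90 mm tall, standing. Origin: centre of its underside.
- spice_jar_0: Bystander: clear spice jar with a yellow cap, 45 mm across, 100 mm tall, standing. Origin: centre of its underside.
- spice_jar_2: Bystander: a second spice jar with a yellow cap, 45 mm across, 100 mm tall, standing. Origin: centre of its underside.
- deli_3: Bystander: small dark green deli tub, 63 mm across, 39 mm tall. Origin: centre of its underside.
- kitchen_timer: Bystander: square white kitchen timer with a round red dial on top, 64 x 64 x 38 mm. Origin: centre of its underside.

How it is judged:
By the outcome, as a careful person would: the job done as asked, in the order asked, and still so for the second after the job is handed in, with the robot touching nothing.
It also fails if it takes over 72 s, if anything falls off the work surface, if the arm or the gripper's body presses on something with over 40 N, if the wrist force passes 120 N, or if a joint passes its speed limit or range.

ROBOT

A 6-joint arm with a two-finger parallel gripper is mounted at the origin on a cart in front of the work surface, level with it; the furniture and walls round the work are solid. World frame = base frame: x ahead of the robot, y to its left, z up, the work surface at z = 0. Lengths are in m, angles in rad, forces in N, time in s.
With the tool pointing down it reaches from about 0.35 to 0.775 m from the base axis. Payload 5.5 kg.
Tool frame: the origin (TCP) lies midway between the tips of the shut fingers; the grasp point (between the pads) lies 19 mm behind it; x points along the fingers, y is the direction in which the jaws open and shut, and the axes are right-handed (so a half turn about x gives the same grasp; the last joint's range is limited). The gripper opens to 85 mm and grips with 20 to 120 N. Pads are 22 mm wide; open, the fingers measure 114 mm over their backs; the gripper's body (76 mm by 85 mm) begins 54 mm behind the grasp point. The pads swing forward as they close: fully open they stand 13 mm farther back than shut.
Start: joints at [-0.14, 0.313, 0.046, 1.304, 0, 1.431], TCP at [0.575, -0, 0.231] pointing down, gripper open.
Joint ranges: [-2.76, 2.76], [-0.86, 1.69], [-1.03, 1.26], [-2.2, 2.34], [-1.47, 1.5], [-3.14, 3.14]. Speed limits (rad/s): [2.57, 2.57, 3.14, 3.14, 3.14, 3.14].

INTERFACE

Orientations are given as a unit quaternion [w, x, y, z].
In Python, from workcell import env, optics, order, models gives the robot as it stands. The module is installed in compiled form; this text tells all that it offers.
- The arm moves only by the tool servo_tool, never from a script. Its argument "moves" is a list of rows, each a list of 5 numbers: the shift along the tool's x, y, z in cm, then the turn about the tool's x in rad, then the closure, from -1 (fully open) to 1 (shut). A call has exactly 10 rows; each row shifts and turns the commanded pose from where the row before left it, along the tool's axes as they then stand; what a row does not reach is not made up. A row lasts 1/8 s, in which the tool goes at most 62.5 mm and 10.7 degrees, less where a joint would pass 70% of its speed; a pose out of reach is approached as far as the arm can. A call is refused whole if a number of a shift passes 6.25 or a number of a turn 0.188, either way. A call with a gripper value outside its range is refused whole. The fingers move at their own pace and stop on an object; "grip_force" is the grip in N (left out, the last holds). Time passes only in rows, so rows that do not move let the fingers close, or fill a call up. It gives the time, the measured TCP pose, the force and the opening at its end, in the units of the state.
- env.get_state(): the state, without advancing time (a new reading comes with each control period).
- optics.read_camera(name): name is "scene" or "side" or "wrist"; returns a dict with "pixels" (400x640x3 uint8, blue, green, red), "vertical_fov" (degrees; the focal length in pixels is half the picture's height over the tangent of half this angle, whatever the lens; pixels are square), "cx", "cy" (the principal point, pixels), "extrinsics" (4x4, takes a point from world to camera coordinates). Camera axes: x right, y up, looking along -z (the intrinsics and any distortion apply to the point x, -y, -z); pixel columns grow to the right and rows downward; lengths in m; the calibration is good to about 2 mm. A picture is of the moment at which its call begins. There is no depth.
- order.hand_in(): hands the job in, once; it reports no verdict.
Trained networks look in a picture, given as the dict that the camera call returned (one of the last four; its "shot" number tells which), for a name from the list of things; names that differ only in an ending like _2 or _b are one class to them, and where a whole thing is asked for, a point or a joint stands for the part that bears it (a point fixed in the world has none). Each returns a list of dicts, best first, with "conf" (0 to 1); they miss things now and then, are a little off and sometimes report something else, mostly with a low value. They report only what shows in the picture. A call takes as long as a camera call.
- models.outline_of(name, picture): "pixels" (400x640 bool, what is visible of it) and "location" ([column, row] in pixels, amid what is visible of it).
- models.pinpoint(name, picture): "location" ([column, row] in pixels: a listed point, or the origin of a listed thing).
The state is a dict: "clock": time; "joint_pos": joint angles; "qvel": joint speeds; "tau": joint torques, N m; "tcp_pos": TCP position; "orientation": TCP orientation; "wrist_force": force on the tool from outside, world axes, zero at the start; "ft_torque": the same for the moment, N m; "finger_gap": finger opening in m.
Only numpy, scipy, OpenCV 4.12 (cv2) and the standard library are available. Lean on these libraries where they do the work, as an engineer would, in place of code of your own. Each camera call takes 0.05 s, during which the arm holds its last target.

## Working session

There is one attempt and no reset: what is moved stays moved. The work goes in short steps, Python scripts to look and compute and a tool call to move; the robot and the scene stay as the last step left them, time stands still between calls to the robot, and variables do not carry over. Pictures are saved under pics/ and viewed, and the job is handed in when it is done.

Besides the shell and the picture viewer there is one more tool, called after ">>>" as a command line: name --pt "numbers of a row" for each row, then --argument value for the rest. servo_tool: Moves the arm, as the interface text tells. Its arguments: {"type":"object","properties":{"moves":{"type":"array"},"grip_force":{"type":"number"}},"required":["moves"]}

```bash
mkdir -p pics; ls; python3 - <<'E'
from workcell import env, optics, order, models
import cv2,json
print(env.get_state())
for n in ["scene","side","wrist"]:
    p=optics.read_camera(n); cv2.imwrite(f"pics/a_{n}.png",p["pixels"])
    print(n,{k:v for k,v in p.items() if k!="pixels"})
    for t in ["grill_mouth","grill_handle","gauge","gauge_thin","gauge_thick","tray","grill","salt_shaker","spice_jar_0","deli_3","kitchen_timer"]:
        r=models.pinpoint(t,p)
        print(t,[( [round(float(v),1) for v in q["location"]],round(float(q["conf"]),2)) for q in r[:3]])
E
```

```text
pics
{'clock': 0.0, 'joint_pos': array([-1.39637891e-01,  3.13996985e-01,  4.49835409e-02,  1.30361491e+00,
       -7.63676454e-06,  1.43119531e+00]), 'qvel': array([ 1.05710490e-03,  8.21617233e-05,  4.01034915e-04, -1.07483873e-03,
       -7.94070745e-04, -1.44553678e-04]), 'tau': array([-2.90074182e-03, -4.80629075e+01,  2.98531097e+01,  1.95313990e-02,
       -3.83516899e-04, -4.27451073e-05]), 'tcp_pos': array([5.74484398e-01, 3.87384311e-05, 2.30412693e-01]), 'orientation': array([ 0.49947491,  0.49961704,  0.50050624, -0.50040097]), 'wrist_force': array([ 0.37291905, -0.25005338,  0.01720663]), 'ft_torque': array([ 0.05374969, -0.03292793,  0.05566071]), 'finger_gap': 0.08541606358471857}
scene {'vertical_fov': 45.660827752382396, 'cx': 318.28106461883664, 'cy': 198.93539243413375, 'extrinsics': array([[-0.45977003, -0.88782266, -0.01955607,  0.46425287],
       [ 0.59084123, -0.32226631,  0.739629  , -0.34172038],
       [-0.66296165,  0.32850472,  0.67273063, -1.15096437],
       [ 0.        ,  0.        ,  0.        ,  1.        ]]), 'shot': 1}
grill_mouth [([279.0, 258.9],
[... 1298 characters left out ...]
9.73314363271837, 'extrinsics': array([[ 9.99999402e-01, -2.98031007e-04, -1.05212874e-03,
        -5.72995250e-01],
       [-3.52008869e-05,  9.52872219e-01, -3.03371937e-01,
         4.07412897e-02],
       [ 1.09295849e-03,  3.03371793e-01,  9.52871639e-01,
        -3.80620839e-01],
       [ 0.00000000e+00,  0.00000000e+00,  0.00000000e+00,
         1.00000000e+00]]), 'shot': 3}
grill_mouth []
grill_handle []
gauge [([351.7, 134.5], 0.83)]
gauge_thin [([364.2, 204.9], 0.87)]
gauge_thick [([336.4, 43.3], 0.62)]
tray [([348.8, 136.7], 0.94)]
grill [([337.6, 46.6], 0.56)]
salt_shaker [([467.2, 171.7], 0.65)]
spice_jar_0 [([327.3, 250.8], 0.86)]
deli_3 [([229.7, 77.0], 0.76)]
kitchen_timer []
```

View pics/a_scene.png

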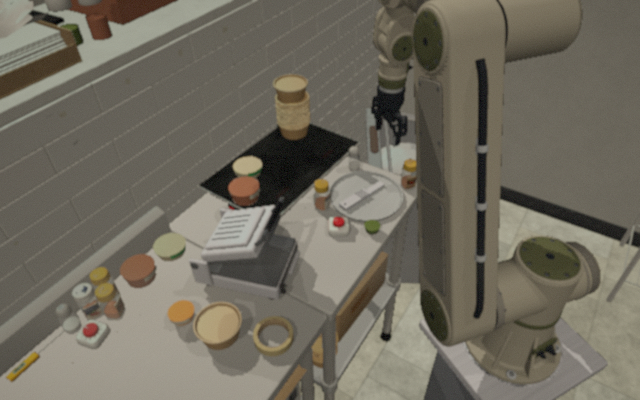

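View pics/a_side.png

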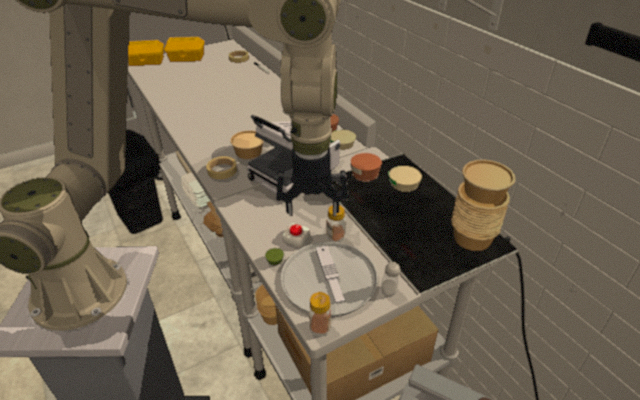

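View pics/a_wrist.png

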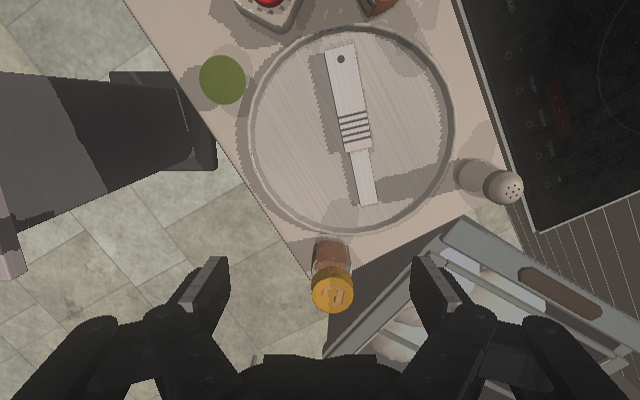

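The scene view shows the grill (250,250) with its lid open. The tray holding the gauge is at (365,195). The side view shows the tray at (330,278) and the grill at (285,165). In the wrist view, the gauge runs from its dark dot (341,58) to the thin end (368,204).

```bash
cat > h.py <<'E'
import numpy as np, cv2
from scipy.optimize import least_squares
from scipy.spatial.transform import Rotation as R
class Cam:
    def __init__(s,p):
        s.f=200/np.tan(np.radians(p["vertical_fov"])/2); s.cx=p["cx"]; s.cy=p["cy"]; s.E=np.array(p["extrinsics"])
        s.C=-s.E[:3,:3].T@s.E[:3,3]
    def ray(s,uv):
        d=s.E[:3,:3].T@np.array([(uv[0]-s.cx)/s.f,-(uv[1]-s.cy)/s.f,-1.0]); return d/np.linalg.norm(d)
    def plane(s,uv,z):
        d=s.ray(uv); return s.C+d*(z-s.C[2])/d[2]
    def proj(s,X):
        c=(s.E[:3,:3]@np.asarray(X,float).T).T+s.E[:3,3]; c=np.atleast_2d(c)
        return np.c_[s.cx+s.f*c[:,0]/-c[:,2], s.cy-s.f*c[:,1]/-c[:,2]]
def tri(obs):
    A=np.zeros((3,3));b=np.zeros(3)
    for c,uv in obs:
        d=c.ray(uv);P=np.eye(3)-np.outer(d,d);A+=P;b+=P@c.C
    return np.linalg.solve(A,b)
def tool(): 
    from workcell import env
    s=env.get_state(); q=s["orientation"]; return s,R.from_quat([q[1],q[2],q[3],q[0]])
E
python3 - <<'E'
from h import *
from workcell import optics, models
cs={};ps={}
for n in ["scene","side","wrist"]:
    p=optics.read_camera(n);cs[n]=Cam(p);ps[n]=p
np.set_printoptions(precision=4,suppress=True)
for n in cs: print(n,cs[n].C,cs[n].f)
Z=dict(grill_mouth=.0755,grill_handle=None,gauge=.003,gauge_thin=.007,gauge_thick=.010,tray=0,grill=0,salt_shaker=0,spice_jar_0=0,deli_3=0,kitchen_timer=0)
for t,z in Z.items():
    ob=[]
    for n in cs:
        for q in models.pinpoint(t,ps[n]):
            if q["conf"]<.4: continue
            print(t,n,round(q["conf"],2), cs[n].plane(q["location"],z)[:2] if z is not None else q["location"])
            ob.append((cs[n],q["location"]))
    if t in("grill_mouth","grill_handle","gauge_thin","gauge_thick"): print("   tri",tri(ob))
for n in["scene","side"]:
    im=ps[n]["pixels"]
    cr=im[170:320,160:440] if n=="scene" else im[90:340,200:420]
    cv2.imwrite(f"pics/b_{n}.png",cv2.resize(cr,None,fx=2.8 if n=="scene" else 2.4,fy=2.8 if n=="scene" else 2.4,interpolation=cv2.INTER_CUBIC))
E
```

```text
scene [-0.3477  0.6801  1.0361] 475.07512078341074
side [ 0.5919 -0.7769  0.9099] 480.53307426160785
wrist [0.5734 0.0765 0.3744] 311.28019960528303
grill_mouth scene 0.63 [0.444  0.4148]
grill_mouth side 0.93 [0.439  0.4253]
grill_mouth wrist 0.7 [0.6014 0.0477]
   tri [0.5057 0.2463 0.1278]
grill_handle scene 0.96 [272.4, 217.5]
grill_handle scene 0.49 [354.7, 166.6]
grill_handle side 0.8 [270.1, 120.9]
   tri [0.431  0.3163 0.2897]
gauge scene 0.67 [0.6154 0.0473]
gauge side 0.71 [0.6138 0.0359]
gauge wrist 0.63 [0.6062 0.0393]
gauge_thin scene 0.67 [ 0.642  -0.0492]
gauge_thin side 0.83 [ 0.637 -0.046]
gauge_thin wrist 0.77 [ 0.6317 -0.0488]
   tri [ 0.6351 -0.0473  0.0105]
gauge_thick scene 0.61 [0.5973 0.1306]
gauge_thick scene 0.42 [0.6515 0.3421]
gauge_thick wrist 0.62 [0.593  0.1312]
   tri [0.6135 0.203  0.0056]
tray scene 0.66 [0.6174 0.0357]
tray side 0.77 [0.6199 0.0309]
tray wrist 0.91 [0.6093 0.0318]
grill scene 0.76 [0.5064 0.4715]
grill scene 0.72 [ 0.6452 -0.0583]
grill scene 0.47 [0.5142 0.397 ]
grill side 0.89 [0.5134 0.4934]
grill wrist 0.55 [0.6097 0.0315]
salt_shaker scene 0.49 [ 0.764  -0.0163]
salt_shaker side 0.68 [ 0.7482 -0.0066]
salt_shaker wrist 0.84 [ 0.7556 -0.0084]
spice_jar_0 scene 0.91 [0.6312 0.1852]
spice_jar_0 scene 0.69 [ 0.6052 -0.1326]
spice_jar_0 scene 0.51 [0.5273 0.179 ]
spice_jar_0 side 0.94 [ 0.5918 -0.1175]
spice_jar_0 side 0.76 [0.6349 0.1762]
spice_jar_0 wrist 0.97 [ 0.5833 -0.1121]
spice_jar_0 wrist 0.51 [ 0.6344 -0.0487]
deli_3 scene 0.54 [0.4741 0.0873]
deli_3 side 0.63 [0.4695 0.106 ]
deli_3 wrist 0.77 [0.4659 0.0995]
kitchen_timer scene 0.86 [0.5192 0.1836]
kitchen_timer side 0.89 [0.5346 0.1907]
```

View pics/b_scene.png

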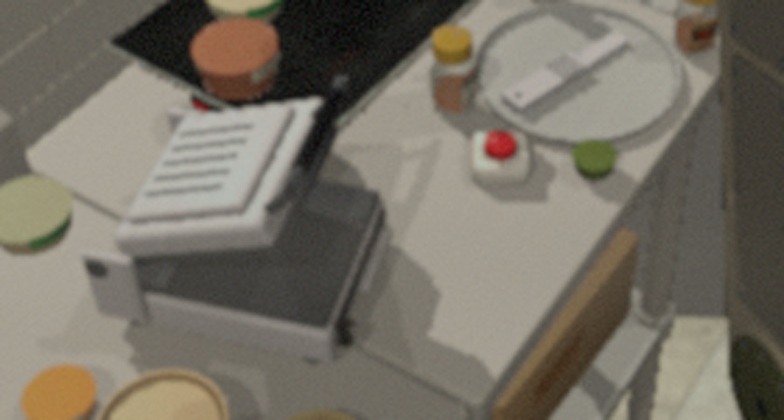

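View pics/b_side.png

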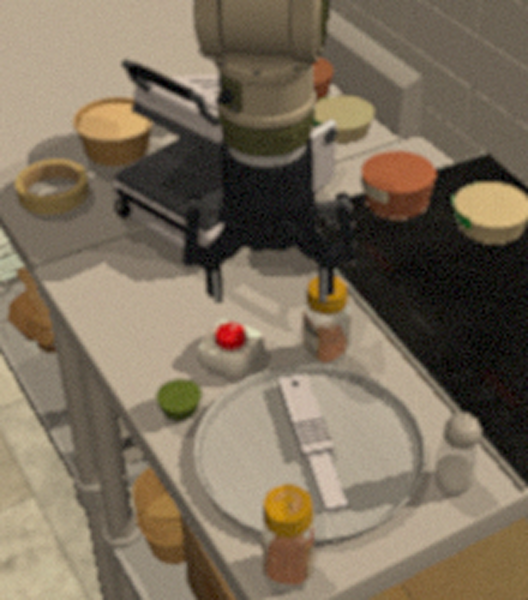

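```bash
cat > fit.py <<'E'
from h import *
def gpt(p,q):  # p=x,y,yaw,th ; q grill coordinates
    c,s=np.cos(p[2]),np.sin(p[2]); return np.array([p[0]+c*q[0]-s*q[1],p[1]+s*q[0]+c*q[1],q[2]])
def handle(th,y=0):
    a=np.arctan2(45,220)+th; return (.095-.2246*np.cos(a),y,.105+.2246*np.sin(a))
E
python3 - <<'E'
from fit import *
from workcell import optics, models
np.set_printoptions(precision=4,suppress=True)
s,r=tool(); print(r.as_matrix())
ob=[]
for k in range(2):
  for n in ["scene","side"]:
    p=optics.read_camera(n);c=Cam(p)
    for t in ["grill_mouth","grill_handle","grill"]:
        q=models.pinpoint(t,p)
        if q: print(n,t,q[0]["location"],q[0]["conf"]); ob.append((c,t,np.array(q[0]["location"])))
def res(p):
    o=[]
    for c,t,uv in ob:
        X={"grill_mouth":(-.085,0,.0755),"grill":(0,0,0),"grill_handle":handle(p[3])}[t]
        o+=list((c.proj(gpt(p,X))[0]-uv)*(0.3 if t=="grill" else 1))
    return o
f=least_squares(res,[.5,.48,.7,.35],loss="soft_l1"); print(f.x, np.round(f.fun,1))
E
```

```text
[[ 0.0001  1.     -0.    ]
 [-0.     -0.     -1.    ]
 [-1.      0.0001  0.    ]]
scene grill_mouth [278.4, 258.9] 0.75
scene grill_handle [271.1, 216.7] 0.63
scene grill [250.3, 267.9] 0.69
side grill_mouth [270.2, 165.6] 0.72
side grill_handle [266.8, 124.1] 0.66
side grill [294.7, 173.9] 0.7
scene grill_mouth [276.2, 258.5] 0.92
scene grill_handle [272.7, 215.8] 0.79
scene grill [248.9, 268.7] 0.91
side grill_mouth [269.7, 165.5] 0.9
side grill_handle [267.5, 123.9] 0.87
side grill [295.2, 170.2] 0.72
[0.5067 0.4764 0.772  0.3958] [-2.6 -0.7  1.8 -0.1 -0.1  0.3  1.1  0.8 -1.  -2.2 -0.4  0.3 -0.4 -0.3
  0.2  0.8  0.3  0.1  1.6  0.9 -1.7 -2.  -0.6  1.4]
```

```bash
cat >> fit.py <<'E'
def overlay(im,c,p,k=4,box=None):
    x0,y0,x1,y1=box
    o=cv2.resize(im[y0:y1,x0:x1],None,fx=k,fy=k,interpolation=cv2.INTER_CUBIC)
    def L(a,b,col):
        uv=c.proj(np.array([gpt(p,a),gpt(p,b)])); uv=((uv-[x0,y0]+.5)*k).astype(int)
        cv2.line(o,tuple(map(int,uv[0])),tuple(map(int,uv[1])),col,1)
    pl=[(-.115,-.084,.07),(-.115,.084,.07),(.085,.084,.07),(.085,-.084,.07)]
    for i in range(4): L(pl[i],pl[(i+1)%4],(0,255,0))
    b=[(-.12,-.09,0),(-.12,.09,0),(.11,.09,0),(.11,-.09,0)]
    for i in range(4): L(b[i],b[(i+1)%4],(255,0,0))
    L(handle(p[3],-.069),handle(p[3],.069),(0,0,255))
    L((-.085,0,.0755),(-.085,-.08,.0755),(0,255,255))
    return o
E
python3 - <<'E'
from fit import *
from workcell import optics
p=[0.5067,0.4764,0.772,0.3958]
for n,b in [("scene",(180,190,310,310)),("side",(230,100,350,210))]:
    q=optics.read_camera(n); cv2.imwrite(f"pics/c_{n}.png",overlay(q["pixels"],Cam(q),p,5,b))
E
```

```text
(no output)
```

View pics/c_scene.png

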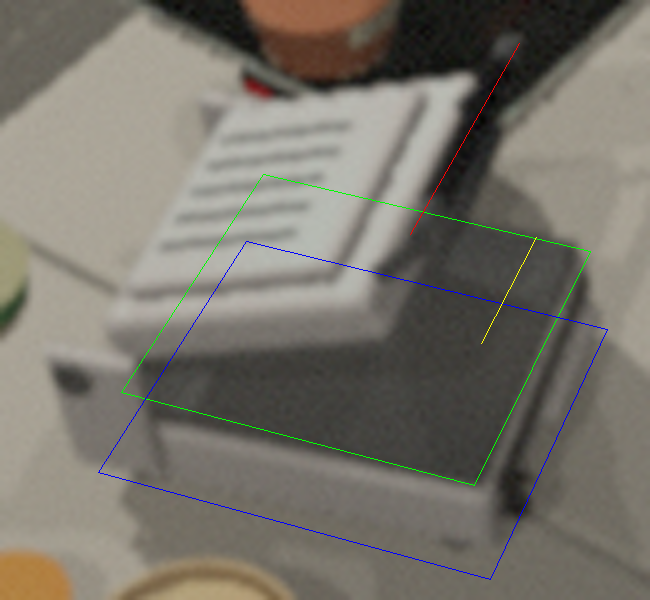

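View pics/c_side.png

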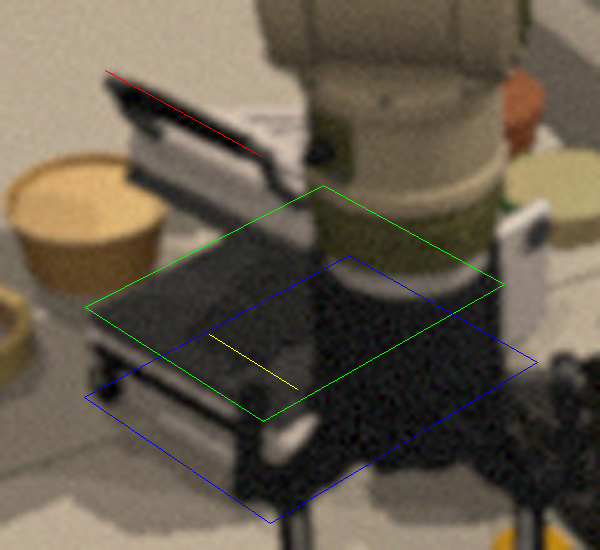

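```bash
cat > plan.py <<'E'
import sys
from h import *
def plan(target,yawz,n,clos,total=None,ramp=True,start=None):
    """rows from measured pose to target pos with tool z at yaw yawz, tool down"""
    s,r=tool(); M=r.as_matrix(); p=np.array(s["tcp_pos"]) if start is None else np.array(start[0])
    y0=np.arctan2(M[1,2],M[0,2]) if start is None else start[1]
    d=(yawz-y0+np.pi)%(2*np.pi)-np.pi
    w=np.ones(n)
    if ramp and n>4: w[0]=w[-1]=.4
    if ramp and n>6: w[1]=w[-2]=.75
    w/=w.sum()
    cp=p.copy(); cy=y0; rows=[]; frac=0
    for i in range(n):
        frac+=w[i]; tp=p+(np.array(target)-p)*frac; ty=y0+d*frac
        dw=tp-cp; zx=np.array([np.cos(cy),np.sin(cy),0]); yx=np.array([-np.sin(cy),np.cos(cy),0])
        sh=np.round(np.array([-dw[2],dw@yx,dw@zx])*100,1); tu=round(-(ty-cy),2)
        rows.append([float(sh[0]),float(sh[1]),float(sh[2]),float(tu),clos])
        cp=cp+np.array([0,0,-sh[0]/100])+yx*sh[1]/100+zx*sh[2]/100; cy-=tu
    while len(rows)%10: rows.append([0,0,0,0,clos])
    for k in range(0,len(rows),10): print(str(rows[k:k+10]).replace(" ",""))
    print("end",np.round(cp,4),round(np.degrees(cy),1),"d",round(np.degrees(d),1))
    return cp,cy
def st():
    s,r=tool(); M=r.as_matrix(); print("t",round(s["clock"],2),"tcp",np.round(s["tcp_pos"],4),"yawz",round(np.arctan2(M[1,2],M[0,2]),4),"down",np.round(M[:,0],3),"F",np.round(s["wrist_force"],1),"gap",round(s["finger_gap"],4),"q",np.round(s["joint_pos"],2))
E
python3 - <<'E'
from plan import *
# sign check tool y vs yaw
s,r=tool(); M=r.as_matrix(); yz=np.arctan2(M[1,2],M[0,2]); print(M[:,1], -np.sin(yz),np.cos(yz))
plan([.364,.337,.28],.772,20,1)
E
```

```text
[9.99999990e-01 2.13193899e-05 1.42749285e-04] 0.999999999772887 2.1312576473866288e-05
[[-0.1,-0.5,-0.7,-0.05,1],[-0.2,-0.8,-1.5,-0.1,1],[-0.3,-0.8,-1.9,-0.13,1],[-0.2,-0.6,-2.1,-0.12,1],[-0.3,-0.4,-2.2,-0.13,1],[-0.3,-0.0,-2.2,-0.13,1],[-0.2,0.2,-2.1,-0.13,1],[-0.3,0.5,-2.1,-0.13,1],[-0.3,0.8,-2.1,-0.12,1],[-0.2,1.0,-1.9,-0.13,1]]
[[-0.3,1.2,-1.8,-0.13,1],[-0.3,1.5,-1.6,-0.13,1],[-0.2,1.6,-1.4,-0.13,1],[-0.3,1.9,-1.2,-0.12,1],[-0.3,1.9,-0.9,-0.13,1],[-0.2,2.1,-0.7,-0.13,1],[-0.3,2.1,-0.4,-0.13,1],[-0.3,2.2,-0.1,-0.13,1],[-0.2,1.6,0.1,-0.09,1],[-0.1,0.9,0.1,-0.05,1]]
end [0.3637 0.3372 0.2803] 44.1 d 134.2
```

>>> servo_tool --pt "-0.1 -0.5 -0.7 -0.05 1" --pt "-0.2 -0.8 -1.5 -0.1 1" --pt "-0.3 -0.8 -1.9 -0.13 1" --pt "-0.2 -0.6 -2.1 -0.12 1" --pt "-0.3 -0.4 -2.2 -0.13 1" --pt "-0.3 0 -2.2 -0.13 1" --pt "-0.2 0.2 -2.1 -0.13 1" --pt "-0.3 0.5 -2.1 -0.13 1" --pt "-0.3 0.8 -2.1 -0.12 1" --pt "-0.2 1.0 -1.9 -0.13 1"

```text
clock: 5.75
tcp_pos: [0.4693, 0.1694, 0.2555]
orientation: [0.693, 0.139, 0.693, -0.139]
wrist_force: [0.1, -0.0, -1.2]
finger_gap: 0.0
```

>>> servo_tool --pt "-0.3 1.2 -1.8 -0.13 1" --pt "-0.3 1.5 -1.6 -0.13 1" --pt "-0.2 1.6 -1.4 -0.13 1" --pt "-0.3 1.9 -1.2 -0.12 1" --pt "-0.3 1.9 -0.9 -0.13 1" --pt "-0.2 2.1 -0.7 -0.13 1" --pt "-0.3 2.1 -0.4 -0.13 1" --pt "-0.3 2.2 -0.1 -0.13 1" --pt "-0.2 1.6 0.1 -0.09 1" --pt "-0.1 0.9 0.1 -0.05 1"

```text
clock: 7.0
tcp_pos: [0.3633, 0.3377, 0.2805]
orientation: [0.655, -0.266, 0.655, 0.266]
wrist_force: [-0.4, -0.0, -0.8]
finger_gap: -0.0005
```

```bash
python3 - <<'E'
from fit import *
from plan import st
from workcell import optics, models
np.set_printoptions(precision=4,suppress=True)
st()
ob=[]
for k in range(2):
  for n in ["wrist","side","scene"]:
    p=optics.read_camera(n);c=Cam(p)
    if k==0: cv2.imwrite(f"pics/d_{n}.png",p["pixels"]); print(c.C)
    if k and n!="wrist": continue
    for t in ["grill_mouth","grill_handle","grill"]:
        q=models.pinpoint(t,p)
        if q: print(n,t,q[0]["location"],round(q[0]["conf"],2)); ob.append((c,t,np.array(q[0]["location"])))
def res(p):
    o=[]
    for c,t,uv in ob:
        X={"grill_mouth":(-.085,0,.0755),"grill":(0,0,0),"grill_handle":handle(p[3])}[t]
        o+=list((c.proj(gpt(p,X))[0]-uv)*(0.3 if t=="grill" else 1))
    return o
f=least_squares(res,[.5,.48,.7,.35],loss="soft_l1"); print(f.x, np.round(f.fun,1))
for n,b in [("wrist",(0,0,640,400)),("side",(230,100,350,210))]:
    p=optics.read_camera(n)
    cv2.imwrite(f"pics/d_{n}_o.png",overlay(p["pixels"],Cam(p),f.x,1 if n=="wrist" else 5,b))
E
```

```text
t 7.0 tcp [0.3633 0.3377 0.2805] yawz 0.7717 down [ 0.  0. -1.] F [-0.4 -0.  -0.8] gap -0.0005 q [ 0.59  0.15 -0.05  1.38 -0.   -0.18]
[0.3063 0.2832 0.4236]
wrist grill_mouth [27.2, 135.3] 0.53
wrist grill_handle [316.2, 354.3] 0.78
[ 0.5919 -0.7769  0.9099]
side grill_mouth [271.2, 164.9] 0.65
side grill_handle [267.5, 123.1] 0.87
side grill [296.2, 172.0] 0.81
[-0.3477  0.6801  1.0361]
scene grill_mouth [278.7, 257.0] 0.93
scene grill_handle [273.7, 216.8] 0.74
scene grill [249.0, 269.2] 0.62
wrist grill_handle [314.6, 352.7] 0.81
[0.507  0.4686 0.7484 0.4002] [288.4 124.5  -3.   -1.1  -0.4   2.7  -2.2  -0.4  -0.9   1.3  -0.5   0.6
   1.5  -1.1   1.   -0.4   0.3   1. ]
```

View pics/d_wrist.png

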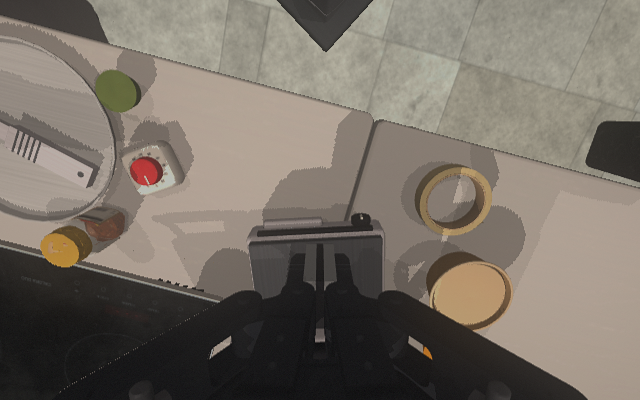

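View pics/d_wrist_o.png

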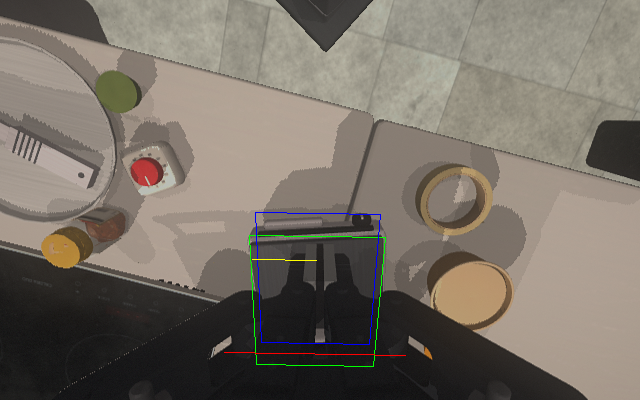

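View pics/d_side_o.png

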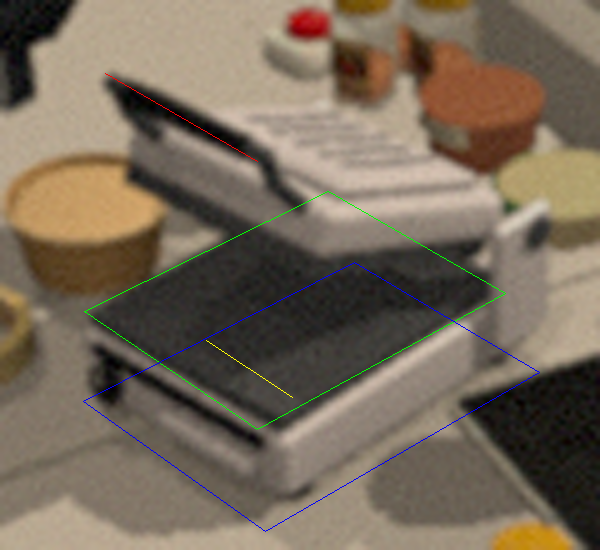

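```bash
python3 - <<'E'
import cv2
a=cv2.imread("pics/d_wrist.png"); cv2.imwrite("pics/e1.png",cv2.resize(a[195:305,235:400],None,fx=4.8,fy=4.8,interpolation=cv2.INTER_CUBIC))
a=cv2.imread("pics/d_side.png"); cv2.imwrite("pics/e2.png",cv2.resize(a[105:205,240:350],None,fx=6,fy=6,interpolation=cv2.INTER_CUBIC))
a=cv2.imread("pics/d_scene.png"); cv2.imwrite("pics/e3.png",cv2.resize(a[200:310,180:310],None,fx=5,fy=5,interpolation=cv2.INTER_CUBIC))
E
```

```text
(no output)
```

View pics/e1.png

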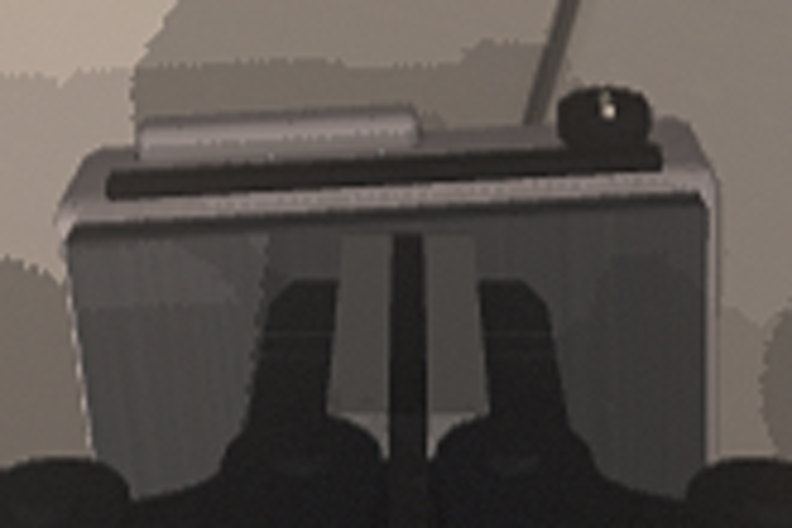

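View pics/e2.png

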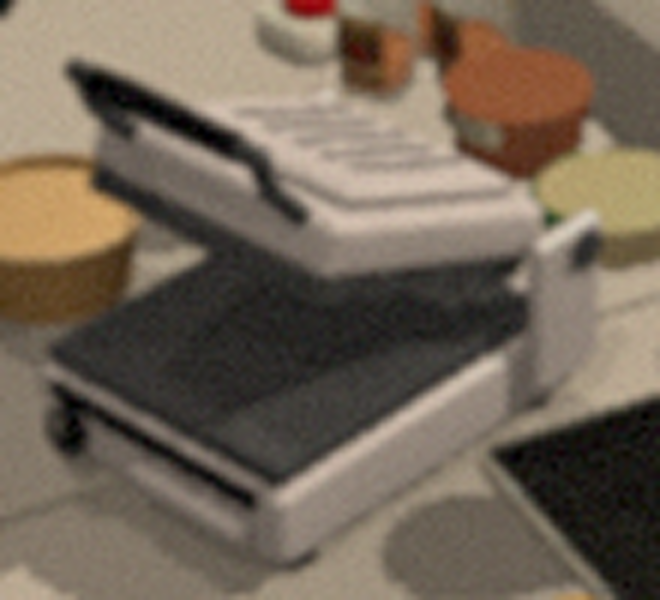

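View pics/e3.png

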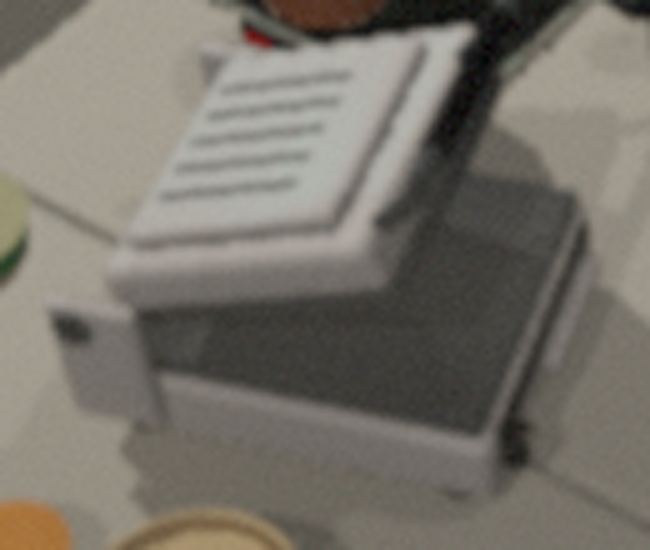

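```bash
cat > fit2.py <<'E'
from fit import *
from workcell import optics
np.set_printoptions(precision=4,suppress=True)
cs={n:Cam(optics.read_camera(n)) for n in["wrist","side","scene"]}
P=(-.115,.084,.07);N=(-.115,-.084,.07)
ob=[("wrist",N,(249.2,245)),("wrist",P,(381.7,239)),("side",P,(248.5,163)),("side",N,(286.8,185.6)),("scene",P,(276.2,287.2)),("scene",N,(295.2,240.8))]
def res(p):
    o=[]
    for n,X,uv in ob: o+=list((cs[n].proj(gpt(p,X))[0]-uv)*(1.3 if n=="wrist" else 1))
    for n,uv in [("side",(267.4,123.8)),("scene",(272.5,216.7)),("wrist",(315.5,353.5))]: o+=list((cs[n].proj(gpt(p,handle(p[3])))[0]-uv)*.6)
    return o
f=least_squares(res,[.507,.47,.75,.4]); print(f.x,np.round(f.fun,1))
for n in cs:
    def r1(p): 
        return sum([list(cs[n].proj(gpt(np.r_[p,0],X))[0]-uv) for m,X,uv in ob if m==n],[])
    g=least_squares(r1,[.507,.47,.75]); print(n,g.x,np.round(g.fun,1),"mouth",gpt(np.r_[g.x,0],(-.085,0,.0755)))
print("mouth",gpt(f.x,(-.085,0,.0755)),"handle",gpt(f.x,handle(f.x[3])),"shut",gpt(f.x,handle(0)))
E
python3 fit2.py
```

```text
[0.5081 0.4789 0.8215 0.374 ] [-1.2  0.4  1.9 -0.2 -1.3 -1.3 -1.6 -2.1 -0.6 -1.9  0.5 -2.8 -0.4 -0.1
  0.6 -0.  -0.6  0.1]
wrist [0.5086 0.4785 0.819 ] [-1.2  0.2  1.2  0. ] mouth [0.4505 0.4164 0.0755]
side [0.5136 0.4698 0.8165] [ 0.2  0.3 -0.1 -0.2] mouth [0.4554 0.4078 0.0755]
scene [0.4998 0.4832 0.8361] [-0.1  0.7  0.1 -0.8] mouth [0.4428 0.4202 0.0755]
mouth [0.4502 0.4167 0.0755] handle [0.4445 0.4105 0.2273] shut [0.4229 0.3873 0.15  ]
```

```bash
python3 - <<'E'
from plan import *
from fit import *
st()
p=[.5083,.4787,.82,.374]
a=gpt(p,np.array(handle(.374))+[0,0,.02])
e=plan(a,.82,10,1)
for th in (.3,.2,.1,.0):
    X=np.array(handle(th))+[0,0,.008]; e=plan(gpt(p,X),.82,4,1,ramp=False,start=e)
E
```

```text
t 8.15 tcp [0.3637 0.3372 0.2803] yawz 0.7693 down [ 0. -0. -1.] F [ 0.3 -0.2  0.4] gap -0.0002 q [ 0.59  0.15 -0.05  1.38 -0.   -0.18]
[[0.2,-0.0,0.5,-0.0,1],[0.3,-0.1,1.0,-0.01,1],[0.4,-0.0,1.3,-0.0,1],[0.4,-0.1,1.3,-0.01,1],[0.4,-0.0,1.4,-0.01,1],[0.3,-0.1,1.3,-0.0,1],[0.4,-0.1,1.3,-0.01,1],[0.4,-0.1,1.3,-0.0,1],[0.3,-0.1,1.0,-0.01,1],[0.2,-0.0,0.5,-0.0,1]]
end [0.4445 0.4106 0.2473] 46.9 d 2.9
[[0.7,-0.0,-0.2,-0.0,1],[0.6,-0.0,-0.2,-0.0,1],[0.7,-0.0,-0.2,-0.0,1],[0.6,-0.0,-0.3,-0.0,1],[0,0,0,0,1],[0,0,0,0,1],[0,0,0,0,1],[0,0,0,0,1],[0,0,0,0,1],[0,0,0,0,1]]
end [0.4384 0.404  0.2213] 46.9 d 0.0
[[0.5,-0.0,-0.2,-0.0,1],[0.5,-0.0,-0.3,-0.0,1],[0.5,-0.0,-0.2,-0.0,1],[0.5,-0.0,-0.2,-0.0,1],[0,0,0,0,1],[0,0,0,0,1],[0,0,0,0,1],[0,0,0,0,1],[0,0,0,0,1],[0,0,0,0,1]]
end [0.4323 0.3974 0.2013] 46.9 d 0.0
[[0.5,-0.0,-0.2,-0.0,1],[0.6,-0.0,-0.2,-0.0,1],[0.5,-0.0,-0.2,-0.0,1],[0.6,-0.0,-0.2,-0.0,1],[0,0,0,0,1],[0,0,0,0,1],[0,0,0,0,1],[0,0,0,0,1],[0,0,0,0,1],[0,0,0,0,1]]
end [0.4268 0.3916 0.1793] 46.9 d 0.0
[[0.5,-0.0,-0.1,-0.0,1],[0.6,-0.0,-0.2,-0.0,1],[0.5,-0.0,-0.1,-0.0,1],[0.5,-0.0,-0.2,-0.0,1],[0,0,0,0,1],[0,0,0,0,1],[0,0,0,0,1],[0,0,0,0,1],[0,0,0,0,1],[0,0,0,0,1]]
end [0.4227 0.3872 0.1583] 46.9 d 0.0
```

>>> servo_tool --pt "0.2 0 0.5 0 1" --pt "0.3 -0.1 1.0 -0.01 1" --pt "0.4 0 1.3 0 1" --pt "0.4 -0.1 1.3 -0.01 1" --pt "0.4 0 1.4 -0.01 1" --pt "0.3 -0.1 1.3 0 1" --pt "0.4 -0.1 1.3 -0.01 1" --pt "0.4 -0.1 1.3 0 1" --pt "0.3 -0.1 1.0 -0.01 1" --pt "0.2 0 0.5 0 1"

```text
clock: 9.4
tcp_pos: [0.445, 0.4109, 0.2469]
orientation: [0.648, -0.282, 0.649, 0.282]
wrist_force: [-0.2, 0.4, -0.2]
finger_gap: 0.0003
```

>>> servo_tool --pt "0.7 0 -0.2 0 1" --pt "0.6 0 -0.2 0 1" --pt "0.7 0 -0.2 0 1" --pt "0.6 0 -0.3 0 1" --pt "0.5 0 -0.2 0 1" --pt "0.5 0 -0.3 0 1" --pt "0.5 0 -0.2 0 1" --pt "0.5 0 -0.2 0 1" --pt "0.5 0 -0.2 0 1" --pt "0.5 0 -0.2 0 1"

```text
clock: 10.65
tcp_pos: [0.429, 0.3939, 0.1915]
orientation: [0.649, -0.282, 0.649, 0.281]
wrist_force: [-1.9, -2.5, 4.8]
finger_gap: -0.0003
```

>>> servo_tool --pt "0.5 0 -0.2 0 1" --pt "0.5 0 -0.2 0 1" --pt "0.5 0 -0.2 0 1" --pt "0.5 0 -0.1 0 1" --pt "0.5 0 -0.1 0 1" --pt "0.3 0 -0.1 0 1" --pt "0.3 0 0 0 1" --pt "0.2 0 0 0 1" --pt "0.1 0 0 0 1" --pt "0.1 0 0 0 1"

```text
clock: 11.9
tcp_pos: [0.4234, 0.3879, 0.1577]
orientation: [0.649, -0.282, 0.648, 0.282]
wrist_force: [-6.1, -5.0, 15.7]
finger_gap: 0.0001
```

```bash
python3 - <<'E'
from fit import *
from plan import st
from workcell import optics
st()
p=[.5083,.4787,.82,0]
q=optics.read_camera("side"); cv2.imwrite("pics/f_side.png",overlay(q["pixels"],Cam(q),p,6,(240,105,350,205)))
E
```

```text
t 11.9 tcp [0.4234 0.3879 0.1577] yawz 0.8193 down [ 0.001  0.    -1.   ] F [-6.1 -5.  15.7] gap 0.0001 q [ 0.6   0.34 -0.1   1.13 -0.   -0.22]
```

View pics/f_side.png

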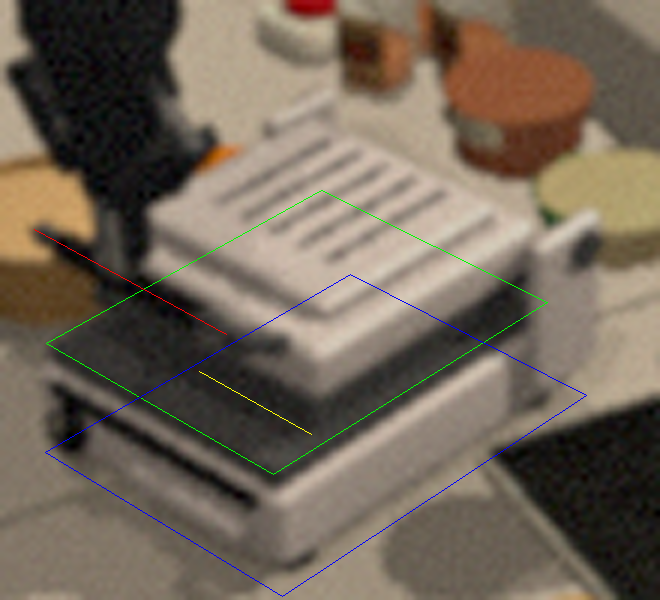

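```bash
python3 - <<'E'
from plan import *
s,r=tool(); e=plan([.4234,.3879,.22],.82,5,0.2,ramp=False,start=(s["tcp_pos"],.82))
plan([.602,.09,.20],-1.357,20,-0.2,start=e)
E
```

```text
[[-1.2,0.0,0.0,-0.0,0.2],[-1.3,0.0,0.0,-0.0,0.2],[-1.2,0.0,0.0,-0.0,0.2],[-1.3,0.0,0.0,-0.0,0.2],[-1.2,0.0,0.0,-0.0,0.2],[0,0,0,0,0.2],[0,0,0,0,0.2],[0,0,0,0,0.2],[0,0,0,0,0.2],[0,0,0,0,0.2]]
end [0.4234 0.3879 0.2198] 47.0 d 0.0
[[0.0,-0.7,-0.2,0.05,-0.2],[0.1,-1.4,-0.3,0.09,-0.2],[0.1,-1.9,-0.3,0.12,-0.2],[0.1,-1.9,-0.0,0.11,-0.2],[0.1,-1.9,0.1,0.12,-0.2],[0.2,-1.8,0.4,0.12,-0.2],[0.1,-1.8,0.7,0.12,-0.2],[0.1,-1.7,0.8,0.12,-0.2],[0.1,-1.6,1.0,0.12,-0.2],[0.1,-1.5,1.2,0.12,-0.2]]
[[0.1,-1.3,1.4,0.12,-0.2],[0.1,-1.1,1.5,0.12,-0.2],[0.1,-1.0,1.7,0.12,-0.2],[0.1,-0.7,1.7,0.11,-0.2],[0.1,-0.6,1.8,0.12,-0.2],[0.1,-0.3,1.9,0.12,-0.2],[0.1,-0.1,1.9,0.12,-0.2],[0.2,0.1,1.9,0.12,-0.2],[0.0,0.3,1.4,0.09,-0.2],[0.1,0.2,0.7,0.05,-0.2]]
end [0.6017 0.0901 0.1998] -77.9 d -124.7
```

>>> servo_tool --pt "0.1 0 0 0 1" --pt "0.1 0 0 0 1" --pt "0 0 0 0 1" --pt "-0.4 0 0 0 1" --pt "-1.0 0 0 0 1" --pt "-1.3 0 -0.3 0 1" --pt "-1.3 0 -0.5 0 1" --pt "-1.3 0 -0.5 0 1" --pt "-0.8 0 -0.3 0 1" --pt "-0.4 0 0 0 1"

```text
clock: 13.2
tcp_pos: [0.4125, 0.3762, 0.2201]
orientation: [0.649, -0.282, 0.648, 0.282]
wrist_force: [0.0, 0.3, -0.2]
finger_gap: 0.0
```

```bash
python3 - <<'E'
from plan import *
from workcell import optics
st()
q=optics.read_camera("side"); cv2.imwrite("pics/g_side.png",cv2.resize(q["pixels"][105:205,240:350],None,fx=6,fy=6,interpolation=cv2.INTER_CUBIC))
plan([.602,.09,.20],-1.357,20,-0.2)
E
```

```text
t 13.2 tcp [0.4125 0.3762 0.2201] yawz 0.8191 down [ 0.001  0.001 -1.   ] F [ 0.   0.3 -0.2] gap 0.0 q [ 0.6   0.28 -0.02  1.26 -0.   -0.22]
[[0.0,-0.7,-0.2,0.05,-0.2],[0.1,-1.4,-0.2,0.09,-0.2],[0.1,-1.9,-0.2,0.12,-0.2],[0.1,-1.9,0.0,0.11,-0.2],[0.2,-1.8,0.3,0.12,-0.2],[0.1,-1.8,0.5,0.12,-0.2],[0.1,-1.8,0.6,0.12,-0.2],[0.1,-1.6,0.9,0.12,-0.2],[0.1,-1.6,1.1,0.12,-0.2],[0.1,-1.3,1.3,0.12,-0.2]]
[[0.1,-1.3,1.4,0.12,-0.2],[0.1,-1.0,1.5,0.12,-0.2],[0.1,-0.9,1.7,0.11,-0.2],[0.2,-0.6,1.8,0.12,-0.2],[0.1,-0.5,1.8,0.12,-0.2],[0.1,-0.2,1.9,0.12,-0.2],[0.1,-0.1,1.8,0.12,-0.2],[0.1,0.3,1.9,0.12,-0.2],[0.1,0.3,1.4,0.09,-0.2],[0.0,0.2,0.7,0.05,-0.2]]
end [0.6019 0.0897 0.2003] -78.0 d -124.7
```

View pics/g_side.png

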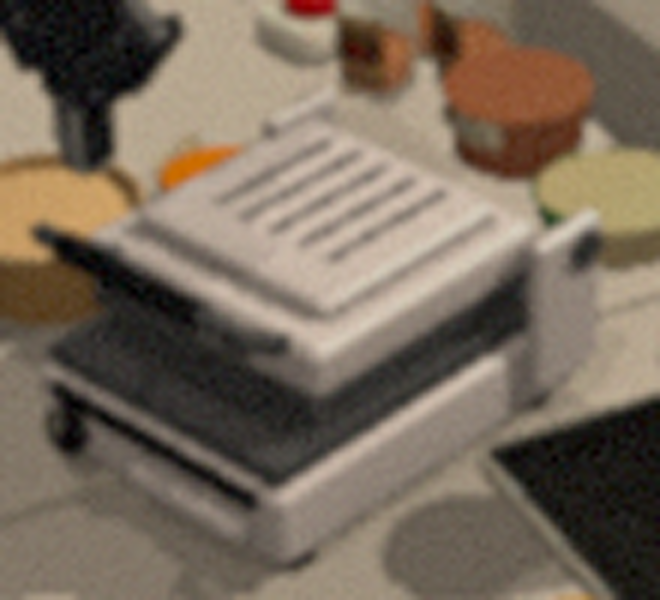

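The lid is shut: the handle runs from (40,235) to (285,345) in the crop and the hood lies level. Next, the tray.

>>> servo_tool --pt "0 -0.7 -0.2 0.05 -0.2" --pt "0.1 -1.4 -0.2 0.09 -0.2" --pt "0.1 -1.9 -0.2 0.12 -0.2" --pt "0.1 -1.9 0 0.11 -0.2" --pt "0.2 -1.8 0.3 0.12 -0.2" --pt "0.1 -1.8 0.5 0.12 -0.2" --pt "0.1 -1.8 0.6 0.12 -0.2" --pt "0.1 -1.6 0.9 0.12 -0.2" --pt "0.1 -1.6 1.1 0.12 -0.2" --pt "0.1 -1.3 1.3 0.12 -0.2"

```text
clock: 14.5
tcp_pos: [0.5077, 0.2323, 0.2086]
orientation: [0.7, 0.097, 0.701, -0.098]
wrist_force: [-0.5, -0.3, 0.0]
finger_gap: 0.0512
```

>>> servo_tool --pt "0.1 -1.3 1.4 0.12 -0.2" --pt "0.1 -1.0 1.5 0.12 -0.2" --pt "0.1 -0.9 1.7 0.11 -0.2" --pt "0.2 -0.6 1.8 0.12 -0.2" --pt "0.1 -0.5 1.8 0.12 -0.2" --pt "0.1 -0.2 1.9 0.12 -0.2" --pt "0.1 -0.1 1.8 0.12 -0.2" --pt "0.1 0.3 1.9 0.12 -0.2" --pt "0.1 0.3 1.4 0.09 -0.2" --pt "0 0.2 0.7 0.05 -0.2"

```text
clock: 15.75
tcp_pos: [0.6019, 0.0884, 0.1983]
orientation: [0.548, 0.446, 0.549, -0.447]
wrist_force: [0.1, -0.4, 0.4]
finger_gap: 0.0511
```

```bash
cat > look.py <<'E'
from plan import *
from workcell import optics, models
def look(tag,names,cams=("wrist",),reps=1):
    st()
    for n in cams:
        p=optics.read_camera(n);c=Cam(p); cv2.imwrite(f"pics/{tag}_{n}.png",p["pixels"])
        for t,z in names.items():
            for q in models.pinpoint(t,p)[:2]:
                if q["conf"]>.35: print(n,t,np.round(q["location"],1),round(q["conf"],2),np.round(c.plane(q["location"],z)[:2],4))
E
python3 - <<'E'
from look import *
look("h",dict(gauge=.003,gauge_thin=.007,gauge_thick=.010,tray=0,spice_jar_0=0,kitchen_timer=0))
E
```

```text
t 15.75 tcp [0.6019 0.0884 0.1983] yawz -1.3657 down [-0.001 -0.    -1.   ] F [ 0.1 -0.4  0.4] gap 0.0511 q [ 0.01  0.39  0.08  1.26 -0.    1.38]
wrist gauge [316.5 212.5] 0.7 [0.6054 0.0418]
wrist gauge_thin [324.5 286.1] 0.78 [ 0.6342 -0.0495]
wrist gauge_thick [320.3 132.5] 0.75 [0.591  0.1323]
wrist tray [317.  218.8] 0.56 [0.6077 0.0332]
wrist spice_jar_0 [277.9 317.9] 0.77 [ 0.5855 -0.1134]
wrist spice_jar_0 [368.2  90.9] 0.76 [0.6311 0.1828]
wrist kitchen_timer [265.7  68.5] 0.67 [0.5239 0.1825]
```

View pics/h_wrist.png

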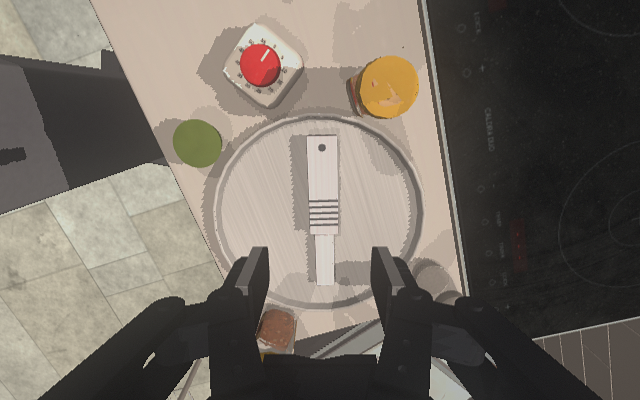

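```bash
python3 - <<'E'
from look import *
p=optics.read_camera("wrist");c=Cam(p)
A=[c.plane(u,.017)[:2] for u in [(307,136),(338,136)]];B=[c.plane(u,.011)[:2] for u in [(317,284.5),(333.5,284.5)]]
C=[c.plane(u,.017)[:2] for u in [(311,234),(335,234)]]
a=np.mean(A,0);b=np.mean(B,0);print(A,B,C,np.linalg.norm(A[0]-A[1]),np.linalg.norm(B[0]-B[1]));d=b-a;print(a,b,np.linalg.norm(d),np.arctan2(d[1],d[0]))
cv2.imwrite("pics/i.png",cv2.resize(p["pixels"][110:310,260:390],None,fx=3,fy=3,interpolation=cv2.INTER_CUBIC))
E
```

```text
[array([0.57776278, 0.12804536]), array([0.60897551, 0.13471106])] [array([ 0.62480658, -0.04548339]), array([ 0.64453134, -0.04125195])] [array([0.60379596, 0.02140635]), array([0.63046385, 0.02711758])] 0.03191654701209252 0.020173531677854954
[0.59336914 0.13137821] [ 0.63466896 -0.04336767] 0.17956001323712054 -1.3387128395104422
```

View pics/i.png

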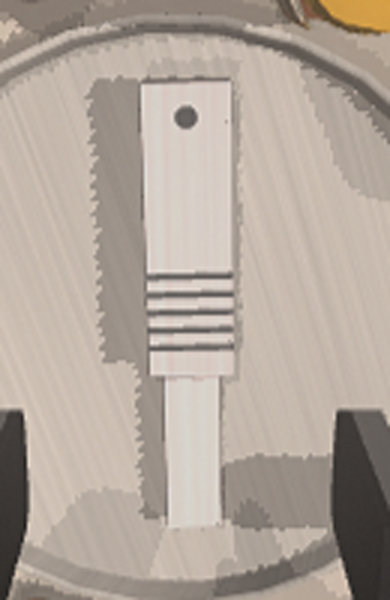

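```bash
python3 - <<'E'
from plan import *
e=plan([.6003,.1022,.10],-1.34,10,-0.2)
e=plan([.6003,.1022,.005],-1.34,10,-0.2,start=e)
E
```

```text
[[0.5,0.0,-0.1,-0.0,-0.2],[0.9,0.0,-0.1,-0.0,-0.2],[1.2,0.0,-0.1,-0.01,-0.2],[1.2,0.1,-0.2,0.0,-0.2],[1.2,-0.0,-0.1,-0.0,-0.2],[1.2,-0.0,-0.2,-0.0,-0.2],[1.2,0.0,-0.1,-0.0,-0.2],[1.2,0.0,-0.2,-0.01,-0.2],[0.9,0.0,-0.1,0.0,-0.2],[0.4,0.1,-0.0,-0.0,-0.2]]
end [0.6008 0.1021 0.1003] -76.8 d 1.2
[[0.5,-0.0,-0.0,-0.0,-0.2],[0.8,-0.0,-0.0,-0.0,-0.2],[1.2,-0.0,-0.0,-0.0,-0.2],[1.1,-0.0,-0.0,-0.0,-0.2],[1.2,-0.0,-0.0,-0.0,-0.2],[1.1,-0.0,-0.0,-0.0,-0.2],[1.2,-0.0,-0.0,-0.0,-0.2],[1.1,-0.0,-0.0,-0.0,-0.2],[0.9,-0.0,-0.0,-0.0,-0.2],[0.4,-0.0,-0.0,-0.0,-0.2]]
end [0.6008 0.1021 0.0053] -76.8 d 0.0
```

>>> servo_tool --pt "0.5 0 -0.1 0 -0.2" --pt "0.9 0 -0.1 0 -0.2" --pt "1.2 0 -0.1 -0.01 -0.2" --pt "1.2 0.1 -0.2 0 -0.2" --pt "1.2 0 -0.1 0 -0.2" --pt "1.2 0 -0.2 0 -0.2" --pt "1.2 0 -0.1 -0.01 -0.2" --pt "1.2 0 -0.2 -0.01 -0.2" --pt "1.2 0 -0.1 0 -0.2" --pt "1.2 0 -0.1 0 -0.2" --grip_force 70

```text
clock: 17.4
tcp_pos: [0.5998, 0.1026, 0.0886]
orientation: [0.556, 0.437, 0.556, -0.437]
wrist_force: [0.3, -0.8, 0.2]
finger_gap: 0.051
```

>>> servo_tool --pt "1.2 0 0 0 -0.2" --pt "1.2 0 0 0 -0.2" --pt "1.2 0 0 0 -0.2" --pt "1.2 0 0 0 -0.2" --pt "1.2 0 0 0 -0.2" --pt "1.2 0 0 0 -0.2" --pt "0.7 0 0 0 -0.2" --pt "0.4 0 0 0 -0.2" --pt "0 0 0 0 -0.2" --pt "0 0 0 0 0.2"

```text
clock: 18.65
tcp_pos: [0.6002, 0.1026, 0.0068]
orientation: [0.557, 0.437, 0.556, -0.436]
wrist_force: [-0.5, -0.2, 0.3]
finger_gap: 0.0349
```

```bash
python3 - <<'E'
from look import *
st(); p=optics.read_camera("wrist"); cv2.imwrite("pics/j.png",p["pixels"])
E
```

```text
t 18.65 tcp [0.6002 0.1026 0.0068] yawz -1.3308 down [ 0.001  0.    -1.   ] F [-0.5 -0.2  0.3] gap 0.0349 q [ 0.04  0.53 -0.2   0.84 -0.    1.37]
```

View pics/j.png

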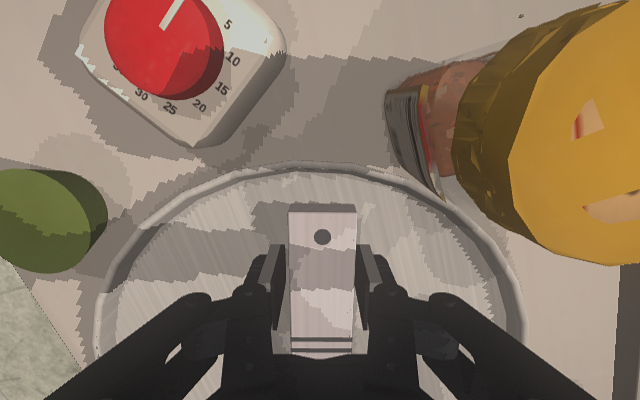

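>>> servo_tool --pt "0.1 0 0 0 1" --pt "0 0 0 0 1" --pt "0 0 0 0 1" --pt "0 0 0 0 1" --pt "-0.3 0 0 0 1" --pt "-0.8 0 0 0 1" --pt "-1.5 0 0 0 1" --pt "-2.0 0 0 0 1" --pt "-3.0 0 0 0 1" --pt "-3.0 0 0 0 1"

```text
clock: 19.95
tcp_pos: [0.5998, 0.1026, 0.113]
orientation: [0.556, 0.437, 0.556, -0.436]
wrist_force: [0.3, -0.7, -0.6]
finger_gap: 0.0297
```

```bash
python3 - <<'E'
from look import *
st()
s,r=tool()
from fit import gpt
p=[.5083,.4787,.82]
e=plan([.59,.14,.15],-1.0,5,1,ramp=False)
e=plan(gpt(p,(-.30,0,.15)),.82,20,1,start=e)
E
```

```text
t 19.95 tcp [0.5998 0.1026 0.113 ] yawz -1.3308 down [ 0.001  0.    -1.   ] F [ 0.3 -0.7 -0.6] gap 0.0297 q [ 0.04  0.43 -0.07  1.06  0.    1.37]
[[-0.7,-0.0,-0.8,-0.07,1],[-0.8,0.0,-0.7,-0.06,1],[-0.7,0.1,-0.8,-0.07,1],[-0.8,0.2,-0.8,-0.06,1],[-0.7,0.1,-0.7,-0.07,1],[0,0,0,0,1],[0,0,0,0,1],[0,0,0,0,1],[0,0,0,0,1],[0,0,0,0,1]]
end [0.5898 0.1395 0.15  ] -57.3 d 19.0
[[0.0,-0.4,-0.6,-0.04,1],[0.0,-0.7,-1.0,-0.07,1],[0.0,-0.8,-1.5,-0.1,1],[0.0,-0.6,-1.6,-0.1,1],[0.0,-0.5,-1.6,-0.1,1],[0.0,-0.3,-1.7,-0.1,1],[0.0,-0.2,-1.7,-0.1,1],[0.0,0.0,-1.7,-0.1,1],[0.0,0.2,-1.6,-0.1,1],[0.0,0.3,-1.7,-0.1,1]]
[[0.0,0.5,-1.6,-0.1,1],[0.0,0.7,-1.6,-0.1,1],[0.0,0.8,-1.5,-0.1,1],[0.0,1.0,-1.3,-0.1,1],[0.0,1.1,-1.3,-0.1,1],[0.0,1.2,-1.2,-0.1,1],[0.0,1.4,-1.1,-0.1,1],[0.0,1.4,-0.9,-0.1,1],[0.0,1.1,-0.5,-0.07,1],[0.0,0.6,-0.3,-0.04,1]]
end [0.3039 0.259  0.15  ] 46.9 d 104.3
```

>>> servo_tool --pt "-0.7 0 -0.8 -0.07 1" --pt "-0.8 0 -0.7 -0.06 1" --pt "-0.7 0.1 -0.8 -0.07 1" --pt "-0.8 0.2 -0.8 -0.06 1" --pt "-0.7 0.1 -0.7 -0.07 1" --pt "0 -0.4 -0.6 -0.04 1" --pt "0 -0.7 -1.0 -0.07 1" --pt "0 -0.8 -1.5 -0.1 1" --pt "0 -0.6 -1.6 -0.1 1" --pt "0 -0.5 -1.6 -0.1 1"

```text
clock: 21.2
tcp_pos: [0.5239, 0.1667, 0.1483]
orientation: [0.677, 0.205, 0.677, -0.205]
wrist_force: [-0.4, 0.3, -1.1]
finger_gap: 0.0296
```

```bash
python3 - <<'E'
from look import *
st(); p=optics.read_camera("wrist"); cv2.imwrite("pics/k.png",p["pixels"])
from fit import gpt
e=plan(gpt([.5083,.4787,.82],(-.30,0,.15)),.82,16,1)
E
```

```text
t 21.2 tcp [0.5239 0.1667 0.1483] yawz -0.5877 down [-0. -0. -1.] F [-0.4  0.3 -1.1] gap 0.0296 q [ 0.16  0.3  -0.17  1.09 -0.    0.75]
[[-0.0,-0.1,-0.7,-0.04,1],[-0.0,-0.2,-1.2,-0.07,1],[-0.0,-0.1,-1.6,-0.1,1],[-0.0,0.0,-1.7,-0.1,1],[-0.0,0.2,-1.6,-0.1,1],[-0.1,0.4,-1.6,-0.1,1],[0.0,0.5,-1.6,-0.09,1],[0.0,0.7,-1.5,-0.1,1],[0.0,0.8,-1.5,-0.1,1],[-0.0,1.0,-1.3,-0.1,1]]
[[-0.0,1.1,-1.3,-0.1,1],[-0.0,1.2,-1.1,-0.09,1],[-0.0,1.3,-1.0,-0.1,1],[-0.1,1.4,-0.9,-0.1,1],[0.0,1.1,-0.6,-0.07,1],[0.0,0.6,-0.2,-0.04,1],[0,0,0,0,1],[0,0,0,0,1],[0,0,0,0,1],[0,0,0,0,1]]
end [0.3037 0.2598 0.1503] 46.8 d 80.4
```

View pics/k.png

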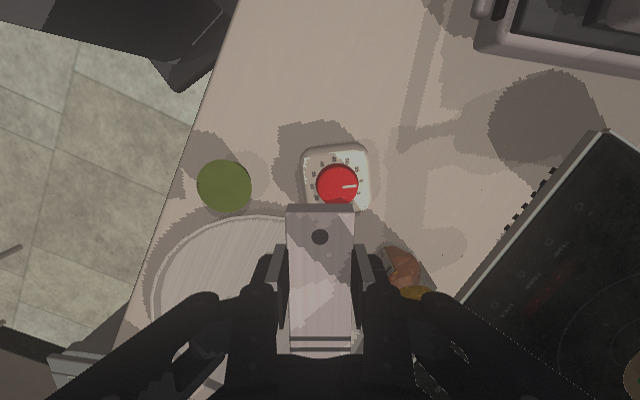

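>>> servo_tool --pt "0 -0.1 -0.7 -0.04 1" --pt "0 -0.2 -1.2 -0.07 1" --pt "0 -0.1 -1.6 -0.1 1" --pt "0 0 -1.7 -0.1 1" --pt "0 0.2 -1.6 -0.1 1" --pt "0 0.4 -1.6 -0.1 1" --pt "0 0.5 -1.6 -0.09 1" --pt "0 0.7 -1.5 -0.1 1" --pt "0 0.8 -1.5 -0.1 1" --pt "0 1.0 -1.3 -0.1 1"

```text
clock: 22.5
tcp_pos: [0.3857, 0.2269, 0.1484]
orientation: [0.699, -0.11, 0.698, 0.11]
wrist_force: [0.0, 0.6, -1.7]
finger_gap: 0.03
```

>>> servo_tool --pt "0 1.1 -1.3 -0.1 1" --pt "0 1.2 -1.1 -0.09 1" --pt "0 1.3 -1.0 -0.1 1" --pt "0 1.4 -0.9 -0.1 1" --pt "0 1.1 -0.7 -0.07 1" --pt "0 0.6 -0.5 -0.04 1" --pt "1.5 0 -0.4 0 1" --pt "2.0 0 0 0 1" --pt "2.0 0 0 0 1" --pt "1.3 0 0 0 1"

```text
clock: 23.75
tcp_pos: [0.302, 0.2547, 0.0796]
orientation: [0.65, -0.278, 0.65, 0.278]
wrist_force: [-0.3, -0.1, -1.2]
finger_gap: 0.0302
```

```bash
python3 - <<'E'
from look import *
from fit import gpt,overlay
st()
pp=[.5083,.4787,.82,0]
for n in ["wrist","side","scene"]:
    p=optics.read_camera(n); c=Cam(p); cv2.imwrite(f"pics/l_{n}.png",p["pixels"])
    for t in ["gauge_thin","gauge_thick","grill_mouth"]:
        q=models.pinpoint(t,p)
        if q: print(n,t,q[0]["location"],round(q[0]["conf"],2),c.plane(q[0]["location"],.0755))
    if n!="wrist":
        b=(200,110,330,210) if n=="side" else (230,200,360,300)
        cv2.imwrite(f"pics/l_{n}.png",overlay(p["pixels"],c,pp,6,b))
E
```

```text
t 23.75 tcp [0.302  0.2547 0.0796] yawz 0.8085 down [-0. -0. -1.] F [-0.3 -0.1 -1.2] gap 0.0302 q [ 0.5   0.08 -0.64  0.85 -0.   -0.31]
wrist gauge_thick [320.2, 202.7] 0.57 [0.27991014 0.23293848 0.0755    ]
wrist grill_mouth [8.9, 388.4] 0.65 [0.50039424 0.18775124 0.0755    ]
side gauge_thin [256.8, 174.8] 0.65 [0.40577261 0.37486611 0.0755    ]
side gauge_thick [205.2, 203.5] 0.6 [0.27637544 0.24384066 0.0755    ]
side grill_mouth [272.5, 164.7] 0.81 [0.44871061 0.42611564 0.0755    ]
scene gauge_thin [298.9, 259.9] 0.78 [0.41130362 0.36581114 0.0755    ]
scene gauge_thick [369.3, 277.9] 0.9 [0.2728894  0.23427793 0.0755    ]
scene grill_mouth [274.5, 261.8] 0.64 [0.43592789 0.42519599 0.0755    ]
```

View pics/l_wrist.png

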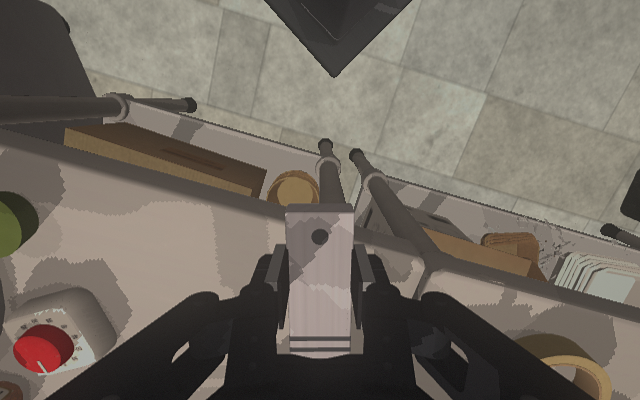

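View pics/l_side.png

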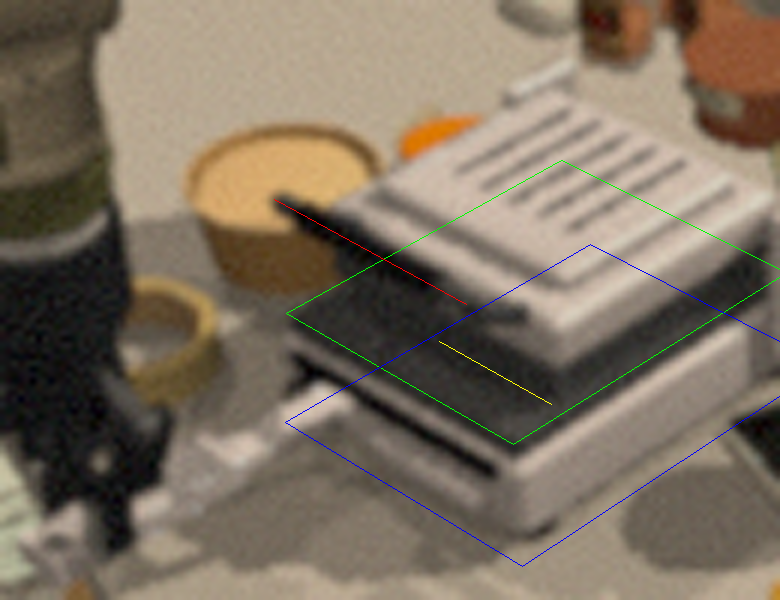

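View pics/l_scene.png

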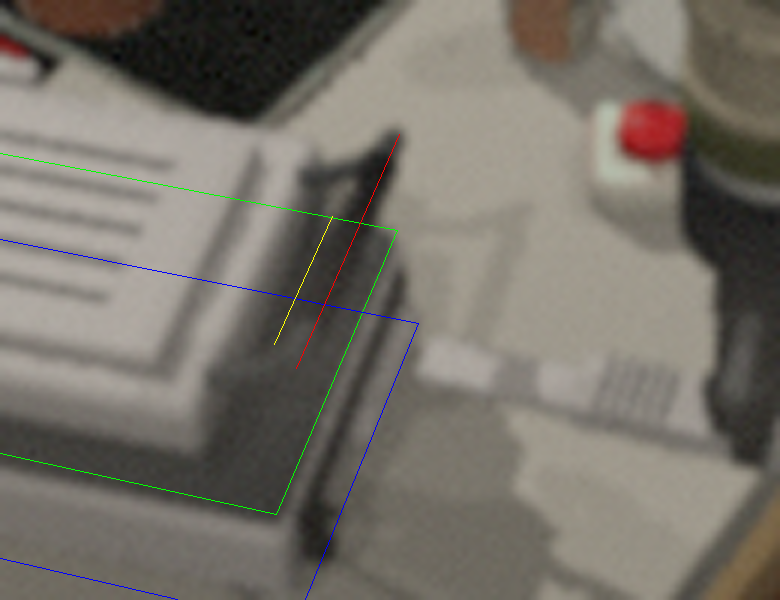

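>>> servo_tool --pt "0.3 0 0.3 -0.01 1" --pt "0.2 0 0.5 0 1" --pt "0 0 0.8 0 1" --pt "0 0 0.9 0 1" --pt "0 0 0.9 0 1" --pt "0 0 0.9 0 1" --pt "0 0 0.8 0 1" --pt "0 0 0.5 0 1" --pt "0 0 0.3 0 1" --pt "0 0 0 0 1"

```text
clock: 25.6
tcp_pos: [0.3423, 0.2981, 0.0752]
orientation: [0.649, -0.282, 0.649, 0.282]
wrist_force: [-0.6, -0.5, -1.6]
finger_gap: 0.0297
```

```bash
python3 - <<'E'
from look import *
st()
p=optics.read_camera("side"); cv2.imwrite("pics/m_side.png",cv2.resize(p["pixels"][110:210,220:330],None,fx=7,fy=6,interpolation=cv2.INTER_CUBIC))
p=optics.read_camera("scene"); cv2.imwrite("pics/m_scene.png",cv2.resize(p["pixels"][210:310,240:370],None,fx=6,fy=6,interpolation=cv2.INTER_CUBIC))
E
```

```text
t 25.6 tcp [0.3423 0.2981 0.0752] yawz 0.8192 down [-0. -0. -1.] F [-0.6 -0.5 -1.6] gap 0.0297 q [ 0.54  0.2  -0.52  0.86 -0.   -0.28]
```

View pics/m_side.png

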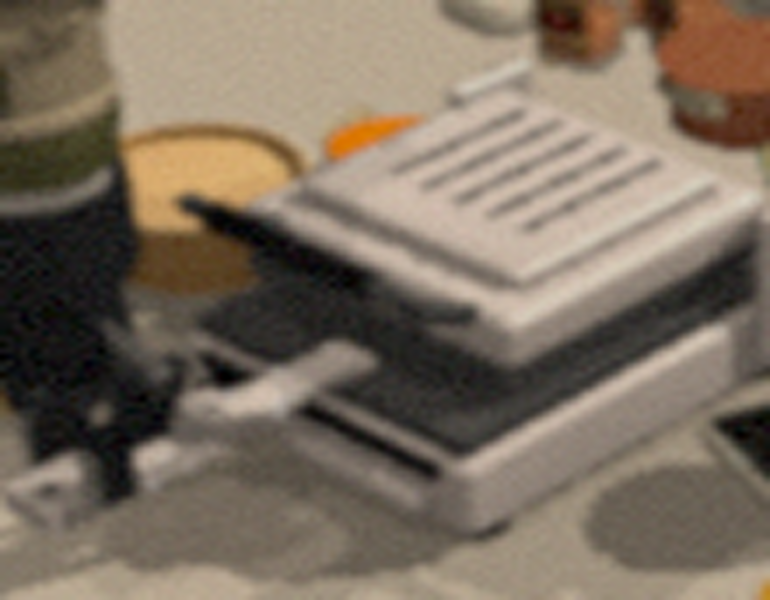

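View pics/m_scene.png

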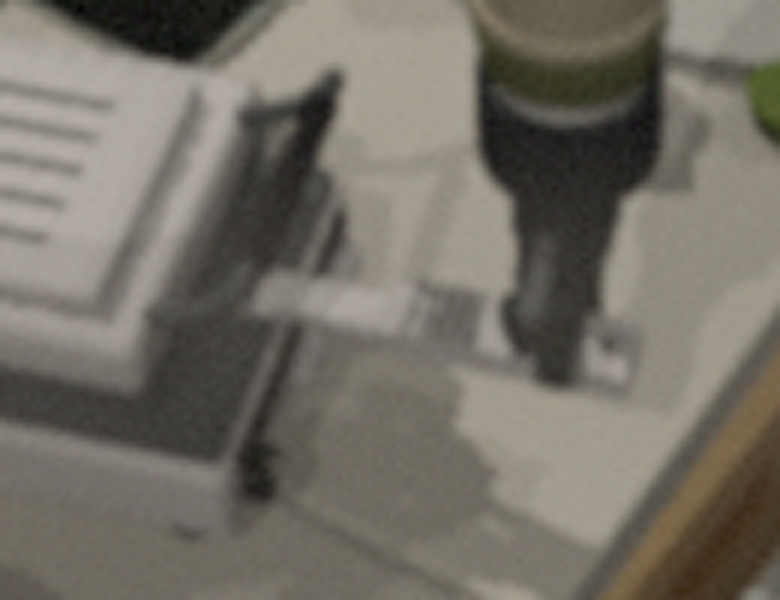

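>>> servo_tool --pt "0 0 0.3 0 1" --pt "0 0 0.4 0 1" --pt "0 0 0.4 0 1" --pt "0 0 0.4 0 1" --pt "0 0 0.4 0 1" --pt "0 0 0.5 0 1" --pt "0 0 0.5 0 1" --pt "0 0 0.5 0 1" --pt "0 0 0.5 0 1" --pt "0 0 0.4 0 1"

```text
clock: 26.95
tcp_pos: [0.3719, 0.3298, 0.0753]
orientation: [0.649, -0.282, 0.649, 0.282]
wrist_force: [0.5, -0.8, -0.8]
finger_gap: 0.0301
```

```bash
python3 - <<'E'
from look import *
st()
p=optics.read_camera("scene"); cv2.imwrite("pics/n_scene.png",cv2.resize(p["pixels"][210:310,240:370],None,fx=6,fy=6,interpolation=cv2.INTER_CUBIC))
p=optics.read_camera("side"); cv2.imwrite("pics/n_side.png",cv2.resize(p["pixels"][110:210,220:330],None,fx=6,fy=6,interpolation=cv2.INTER_CUBIC))
E
```

```text
t 26.95 tcp [0.3719 0.3298 0.0753] yawz 0.8192 down [ 0. -0. -1.] F [ 0.5 -0.8 -0.8] gap 0.0301 q [ 0.56  0.27 -0.42  0.88 -0.   -0.26]
```

View pics/n_side.png

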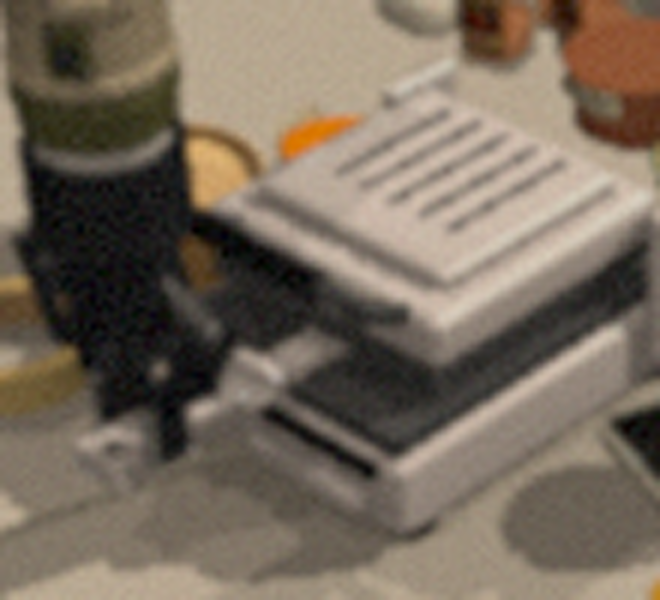

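View pics/n_scene.png

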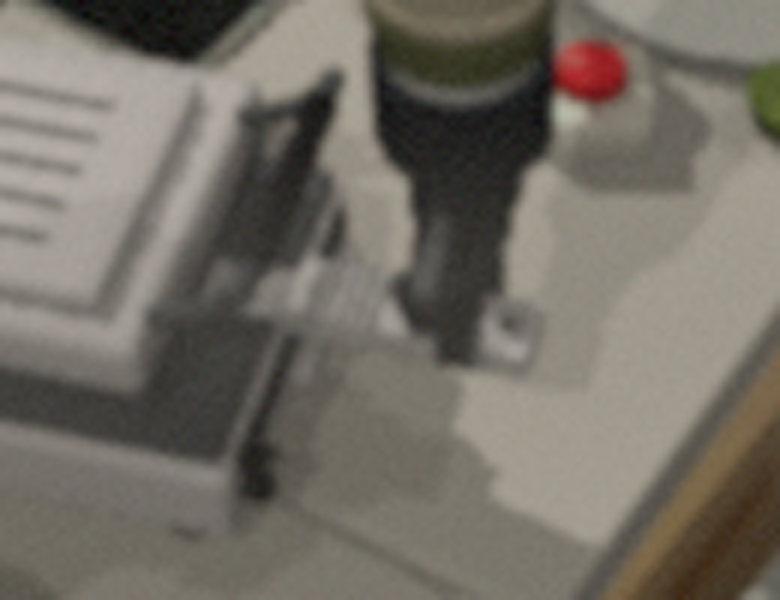

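>>> servo_tool --pt "0 0 0.3 0 1" --pt "0 0 0.3 0 1" --pt "0 0 0.3 0 1" --pt "0 0 0.3 0 1" --pt "0 0 0.2 0 1" --pt "0 0 0.1 0 1" --pt "0 0 0 0 1" --pt "0 0 0 0 1" --pt "0 0 0 0 1" --pt "0 0 0 0 1"

```text
clock: 28.3
tcp_pos: [0.3819, 0.3405, 0.0753]
orientation: [0.649, -0.282, 0.649, 0.282]
wrist_force: [0.0, -0.1, -1.5]
finger_gap: 0.0298
```

```bash
python3 - <<'E'
from look import *
st()
p=optics.read_camera("scene"); cv2.imwrite("pics/o_scene.png",cv2.resize(p["pixels"][210:310,240:370],None,fx=6,fy=6,interpolation=cv2.INTER_CUBIC))
p=optics.read_camera("side"); cv2.imwrite("pics/o_side.png",cv2.resize(p["pixels"][110:210,220:330],None,fx=6,fy=6,interpolation=cv2.INTER_CUBIC))
E
```

```text
t 28.3 tcp [0.3819 0.3405 0.0753] yawz 0.8192 down [ 0. -0. -1.] F [ 0.  -0.1 -1.5] gap 0.0298 q [ 0.57  0.3  -0.38  0.89 -0.   -0.25]
```

View pics/o_side.png

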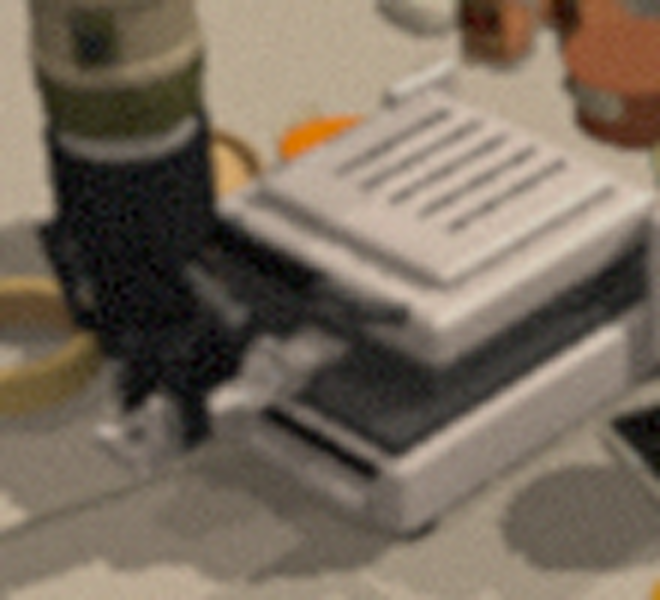

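View pics/o_scene.png

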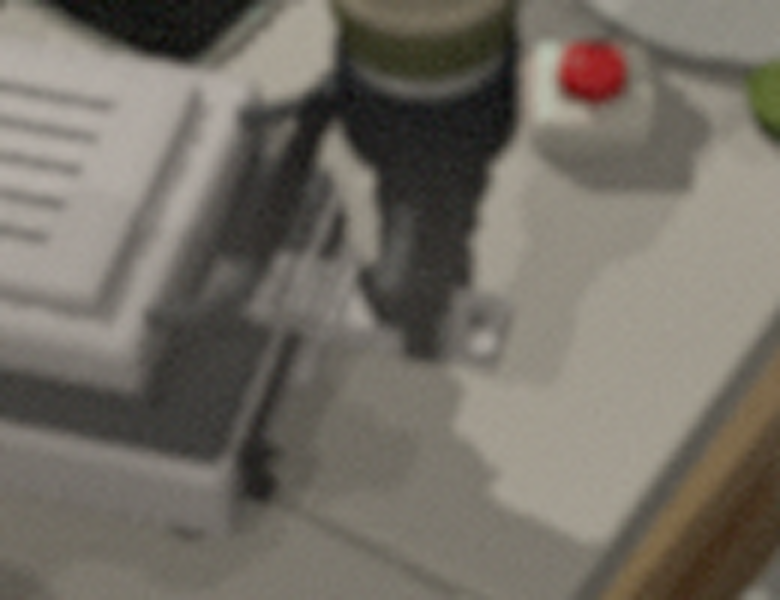

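>>> servo_tool --pt "0 0 -0.5 0 1" --pt "0 0 -1.0 0 1" --pt "0 0 -1.3 0 1" --pt "0 0 -1.4 0 1" --pt "0 0 -1.4 0 1" --pt "0 0 -1.4 0 1" --pt "0 0 -1.4 0 1" --pt "0 0 -1.4 0 1" --pt "0 0 -1.2 0 1" --pt "-1.0 0 -1.0 0 1"

```text
clock: 29.65
tcp_pos: [0.2988, 0.2519, 0.0851]
orientation: [0.648, -0.282, 0.649, 0.282]
wrist_force: [0.4, -0.2, -1.0]
finger_gap: 0.0299
```

```bash
python3 - <<'E'
from look import *
st()
e=plan([.33,.25,.145],.55,4,1,ramp=False)
e=plan([.600,.1026,.13],-1.331,16,1,start=e)
e=plan([.600,.1026,.0065],-1.331,8,1,start=e)
E
```

```text
t 29.65 tcp [0.2988 0.2519 0.0851] yawz 0.8191 down [-0.001 -0.001 -1.   ] F [ 0.4 -0.2 -1. ] gap 0.0299 q [ 0.49  0.07 -0.64  0.86 -0.   -0.32]
[[-1.5,-0.6,0.5,0.07,1],[-1.5,-0.6,0.5,0.06,1],[-1.5,-0.5,0.6,0.07,1],[-1.5,-0.5,0.6,0.07,1],[0,0,0,0,1],[0,0,0,0,1],[0,0,0,0,1],[0,0,0,0,1],[0,0,0,0,1],[0,0,0,0,1]]
end [0.3299 0.2498 0.1451] 31.5 d -15.4
[[0.0,-0.7,0.4,0.05,1],[0.1,-1.4,0.9,0.1,1],[0.1,-1.7,1.3,0.13,1],[0.1,-1.5,1.6,0.13,1],[0.1,-1.3,1.7,0.14,1],[0.1,-1.0,1.9,0.13,1],[0.2,-0.8,2.0,0.13,1],[0.1,-0.5,2.1,0.13,1],[0.1,-0.2,2.1,0.13,1],[0.1,0.1,2.2,0.13,1]]
[[0.1,0.3,2.1,0.13,1],[0.1,0.6,2.1,0.14,1],[0.1,0.8,1.9,0.13,1],[0.1,1.2,1.9,0.13,1],[0.1,1.0,1.2,0.1,1],[0.0,0.6,0.6,0.05,1],[0,0,0,0,1],[0,0,0,0,1],[0,0,0,0,1],[0,0,0,0,1]]
end [0.5999 0.1029 0.1301] -76.3 d -107.7
[[0.8,0.0,0.0,0.0,1],[1.5,0.0,0.0,0.0,1],[1.9,0.0,0.0,0.0,1],[2.0,0.0,0.0,0.0,1],[1.9,0.0,0.0,0.0,1],[2.0,0.0,0.0,0.0,1],[1.5,0.0,0.0,0.0,1],[0.8,0.0,0.0,0.0,1],[0,0,0,0,1],[0,0,0,0,1]]
end [0.5999 0.1029 0.0061] -76.3 d -0.0
```

>>> servo_tool --pt "-1.5 -0.6 -0.2 0.07 1" --pt "-1.5 -0.6 0 0.06 1" --pt "-1.5 -0.5 0.4 0.07 1" --pt "-1.5 -0.6 0.6 0.07 1" --pt "0 -0.7 0.8 0.08 1" --pt "0.1 -1.4 1.0 0.1 1" --pt "0.1 -1.7 1.3 0.13 1" --pt "0.1 -1.5 1.6 0.13 1" --pt "0.1 -1.3 1.7 0.14 1" --pt "0.1 -1.0 1.9 0.13 1"

```text
clock: 30.9
tcp_pos: [0.4224, 0.1863, 0.141]
orientation: [0.705, 0.058, 0.704, -0.058]
wrist_force: [-0.6, -0.0, -2.0]
finger_gap: 0.0299
```

```bash
python3 - <<'E'
from look import *
st()
e=plan([.600,.1026,.12],-1.331,10,1)
e=plan([.600,.1026,.0065],-1.331,8,1,start=e)
E
```

```text
t 30.9 tcp [0.4224 0.1863 0.141 ] yawz -0.1652 down [ 0.001  0.    -1.   ] F [-0.6 -0.  -2. ] gap 0.0299 q [ 0.24  0.15 -0.4   1.03  0.    0.41]
[[0.1,-0.3,0.9,0.06,1],[0.2,-0.3,1.7,0.1,1],[0.2,-0.3,2.4,0.14,1],[0.3,0.1,2.4,0.14,1],[0.3,0.3,2.3,0.14,1],[0.2,0.7,2.2,0.14,1],[0.3,1.1,2.2,0.14,1],[0.2,1.3,2.0,0.14,1],[0.2,1.1,1.3,0.11,1],[0.1,0.7,0.6,0.06,1]]
end [0.5996 0.1027 0.12  ] -76.5 d -66.8
[[0.7,0.0,0.0,-0.0,1],[1.4,0.0,0.0,-0.0,1],[1.8,0.0,0.0,-0.0,1],[1.8,0.0,0.0,-0.0,1],[1.8,0.0,0.0,-0.0,1],[1.8,0.0,0.0,-0.0,1],[1.3,0.0,0.0,-0.0,1],[0.8,0.0,0.0,-0.0,1],[0,0,0,0,1],[0,0,0,0,1]]
end [0.5996 0.1027 0.006 ] -76.5 d 0.2
```

>>> servo_tool --pt "0 -0.3 0.9 0.06 1" --pt "0 -0.3 1.7 0.1 1" --pt "0 -0.3 2.4 0.14 1" --pt "0 0.1 2.4 0.14 1" --pt "0 0.3 2.3 0.14 1" --pt "0.2 0.7 2.2 0.14 1" --pt "0.4 1.1 2.2 0.14 1" --pt "0.5 1.3 2.0 0.14 1" --pt "0.5 1.1 1.3 0.11 1" --pt "0.5 0.7 0.6 0.06 1"

```text
clock: 32.15
tcp_pos: [0.6003, 0.1032, 0.1197]
orientation: [0.556, 0.438, 0.555, -0.437]
wrist_force: [-0.1, 0.3, -2.0]
finger_gap: 0.0294
```

>>> servo_tool --pt "0.7 0 0 0 1" --pt "1.4 0 0 0 1" --pt "1.8 0 0 0 1" --pt "1.8 0 0 0 1" --pt "1.8 0 0 0 1" --pt "1.6 0 0 0 1" --pt "1.1 0 0 0 1" --pt "0.5 0 0 0 1" --pt "0.4 0 0 0 1" --pt "0.2 0 0 0 1"

```text
clock: 33.4
tcp_pos: [0.5996, 0.1039, 0.0071]
orientation: [0.556, 0.437, 0.556, -0.436]
wrist_force: [-4.6, -0.7, 12.4]
finger_gap: 0.0298
```

```bash
python3 - <<'E'
from look import *
st()
E
```

```text
t 33.4 tcp [0.5996 0.1039 0.0071] yawz -1.3308 down [ 0.001 -0.    -1.   ] F [-4.6 -0.7 12.4] gap 0.0298 q [ 0.04  0.53 -0.21  0.84 -0.    1.37]
```

>>> servo_tool --pt "-0.1 0 0 0 0.1" --pt "0 0 0 0 -0.2" --pt "0 0 0 0 -0.2" --pt "0 0 0 0 -0.2" --pt "-0.5 0 0 0 -0.2" --pt "-1.2 0 0 0 -0.2" --pt "-2.0 0 0 0 -0.2" --pt "-2.5 0 0 0 -0.2" --pt "-2.5 0 0 0 -0.2" --pt "-2.0 0 0 0 -0.2"

```text
clock: 34.65
tcp_pos: [0.5998, 0.1039, 0.1166]
orientation: [0.557, 0.437, 0.556, -0.436]
wrist_force: [0.9, 0.1, 0.8]
finger_gap: 0.0512
```

```bash
python3 - <<'E'
from look import *
st()
e=plan([.627,-.0082,.15],1.79,20,-0.2)
E
```

```text
t 34.65 tcp [0.5998 0.1039 0.1166] yawz -1.3308 down [ 0.002  0.    -1.   ] F [0.9 0.1 0.8] gap 0.0512 q [ 0.04  0.43 -0.07  1.07 -0.    1.37]
[[-0.1,-0.0,0.3,-0.07,-0.2],[-0.1,-0.0,0.4,-0.13,-0.2],[-0.2,-0.2,0.6,-0.17,-0.2],[-0.2,-0.2,0.6,-0.17,-0.2],[-0.2,-0.3,0.6,-0.17,-0.2],[-0.1,-0.4,0.4,-0.17,-0.2],[-0.2,-0.5,0.4,-0.17,-0.2],[-0.2,-0.6,0.3,-0.17,-0.2],[-0.2,-0.6,0.3,-0.17,-0.2],[-0.2,-0.6,0.1,-0.17,-0.2]]
[[-0.2,-0.6,-0.0,-0.17,-0.2],[-0.1,-0.6,-0.1,-0.17,-0.2],[-0.2,-0.6,-0.2,-0.17,-0.2],[-0.2,-0.6,-0.3,-0.17,-0.2],[-0.2,-0.5,-0.4,-0.17,-0.2],[-0.2,-0.4,-0.5,-0.17,-0.2],[-0.2,-0.3,-0.5,-0.17,-0.2],[-0.1,-0.3,-0.6,-0.17,-0.2],[-0.2,-0.1,-0.5,-0.13,-0.2],[-0.0,0.0,-0.2,-0.07,-0.2]]
end [ 0.6272 -0.008   0.1496] 102.5 d 178.8
```

>>> servo_tool --pt "-0.1 0 0.3 -0.07 -0.2" --pt "-0.1 0 0.4 -0.13 -0.2" --pt "-0.2 -0.2 0.6 -0.17 -0.2" --pt "-0.2 -0.2 0.6 -0.17 -0.2" --pt "-0.2 -0.3 0.6 -0.17 -0.2" --pt "-0.1 -0.4 0.4 -0.17 -0.2" --pt "-0.2 -0.5 0.4 -0.17 -0.2" --pt "-0.2 -0.6 0.3 -0.17 -0.2" --pt "-0.2 -0.6 0.3 -0.17 -0.2" --pt "-0.2 -0.6 0.1 -0.17 -0.2"

```text
clock: 35.9
tcp_pos: [0.6134, 0.0476, 0.1325]
orientation: [0.703, -0.083, 0.702, 0.083]
wrist_force: [0.2, 0.4, 0.5]
finger_gap: 0.0512
```

>>> servo_tool --pt "-0.2 -0.6 0 -0.17 -0.2" --pt "-0.1 -0.6 -0.1 -0.17 -0.2" --pt "-0.2 -0.6 -0.2 -0.17 -0.2" --pt "-0.2 -0.6 -0.3 -0.17 -0.2" --pt "-0.2 -0.5 -0.4 -0.17 -0.2" --pt "-0.2 -0.4 -0.5 -0.17 -0.2" --pt "-0.2 -0.3 -0.5 -0.17 -0.2" --pt "-0.1 -0.3 -0.6 -0.17 -0.2" --pt "-0.2 -0.1 -0.5 -0.13 -0.2" --pt "0 0 -0.2 -0.07 -0.2"

```text
clock: 37.15
tcp_pos: [0.627, -0.0085, 0.1486]
orientation: [-0.442, 0.553, -0.442, -0.552]
wrist_force: [-0.4, -0.5, -0.5]
finger_gap: 0.0513
```

```bash
python3 - <<'E'
from look import *
look("p",dict(gauge_thin=.007,gauge_thick=.010,gauge=.003))
E
```

```text
t 37.15 tcp [ 0.627  -0.0085  0.1486] yawz 1.7917 down [ 0.001 -0.    -1.   ] F [-0.4 -0.5 -0.5] gap 0.0513 q [-0.14  0.45  0.04  1.16 -0.   -1.93]
wrist gauge_thin [317.5 153.6] 0.7 [ 0.6339 -0.0399]
wrist gauge_thick [322.9 316.5] 0.63 [0.5903 0.1297]
wrist gauge [317.6 238.2] 0.87 [0.6151 0.0444]
```

View pics/p_wrist.png

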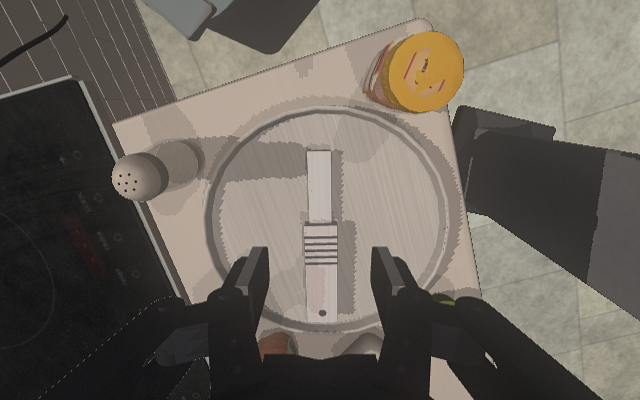

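>>> servo_tool --pt "0.8 0 0 -0.02 -0.2" --pt "1.6 0 0 0 -0.2" --pt "2.0 0 0 0 -0.2" --pt "2.0 0 0 0 -0.2" --pt "2.0 0 0 0 -0.2" --pt "2.0 0 0 0 -0.2" --pt "1.8 0 0 0 -0.2" --pt "1.2 0 0 0 -0.2" --pt "0.7 0 0 0 -0.2" --pt "0.3 0 0 0 0.1"

```text
clock: 38.6
tcp_pos: [0.6265, -0.0081, 0.0029]
orientation: [0.437, -0.556, 0.437, 0.556]
wrist_force: [0.4, 0.2, -0.3]
finger_gap: 0.0386
```

```bash
python3 - <<'E'
from look import *
st(); p=optics.read_camera("wrist"); cv2.imwrite("pics/q.png",p["pixels"])
E
```

```text
t 38.6 tcp [ 0.6265 -0.0081  0.0029] yawz 1.8092 down [-0.  0. -1.] F [ 0.4  0.2 -0.3] gap 0.0386 q [-0.14  0.56 -0.16  0.85 -0.   -1.95]
```

View pics/q.png

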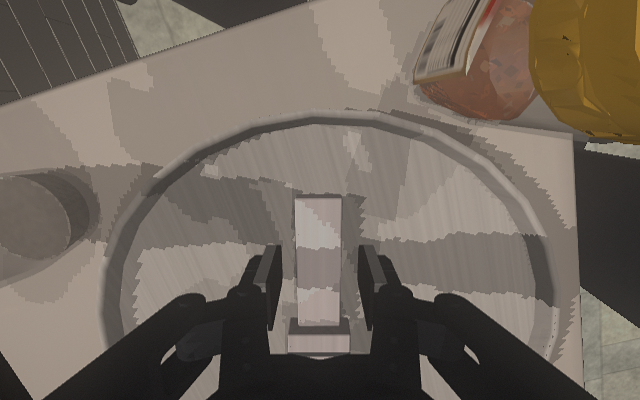

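>>> servo_tool --pt "-0.2 0 0 0 0.1" --pt "0 0 0 0 1" --pt "0 0 0 0 1" --pt "0 0 0 0 1" --pt "0 0 0 0 1" --pt "-0.3 0 0 0 1" --pt "-0.8 0 0 0 1" --pt "-2.0 0 0 0 1" --pt "-3.0 0 0 0 1" --pt "-3.0 0 0 0 1"

```text
clock: 39.9
tcp_pos: [0.6262, -0.0081, 0.0971]
orientation: [0.437, -0.556, 0.437, 0.556]
wrist_force: [0.5, -0.7, -2.0]
finger_gap: 0.0191
```

```bash
python3 - <<'E'
from look import *
st(); p=optics.read_camera("wrist"); cv2.imwrite("pics/r.png",p["pixels"])
from fit import gpt
# thick face is  .09+gx ahead of TCP
pp=[.5083,.4787,.82]
dirx=np.array([np.cos(-1.331),np.sin(-1.331)]); o=np.array([.6140,.0452]); gx=(np.array([.6265,-.0081])-o)@dirx; print("gx",gx)
t=gpt(pp,(-.15-(.09+gx),0,.14)); print(t)
e=plan(t,.82,20,1)
E
```

```text
t 39.9 tcp [ 0.6262 -0.0081  0.0971] yawz 1.8092 down [-0.001  0.    -1.   ] F [ 0.5 -0.7 -2. ] gap 0.0191 q [-0.14  0.48 -0.04  1.05 -0.   -1.95]
gx 0.05474370325836465
[0.30721959 0.26319937 0.14      ]
[[-0.1,0.5,0.7,0.02,1],[-0.1,1.1,1.4,0.04,1],[-0.2,1.5,1.8,0.06,1],[-0.3,1.5,1.7,0.05,1],[-0.2,1.7,1.6,0.05,1],[-0.2,1.7,1.5,0.06,1],[-0.2,1.8,1.4,0.05,1],[-0.2,1.9,1.3,0.06,1],[-0.2,2.0,1.2,0.05,1],[-0.2,2.0,1.1,0.05,1]]
[[-0.2,2.0,1.0,0.06,1],[-0.2,2.2,0.9,0.05,1],[-0.2,2.1,0.8,0.06,1],[-0.2,2.3,0.6,0.05,1],[-0.3,2.2,0.5,0.05,1],[-0.2,2.3,0.4,0.06,1],[-0.2,2.2,0.3,0.05,1],[-0.2,2.3,0.2,0.06,1],[-0.1,1.8,-0.0,0.04,1],[-0.1,0.9,-0.0,0.02,1]]
end [0.3073 0.2637 0.1398] 46.9 d -56.7
```

View pics/r.png

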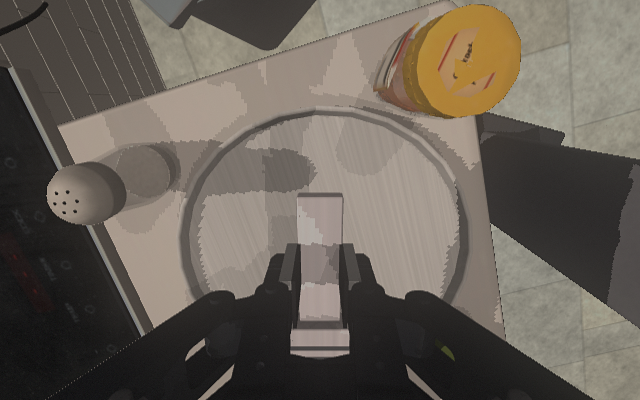

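>>> servo_tool --pt "-1.0 0.5 0.4 0.02 1" --pt "-1.3 1.1 0.8 0.04 1" --pt "-1.3 1.5 1.2 0.06 1" --pt "-1.0 1.5 1.7 0.05 1" --pt "0 1.7 1.9 0.05 1" --pt "0 1.7 1.9 0.06 1" --pt "0 1.8 1.9 0.05 1" --pt "0 1.9 1.6 0.06 1" --pt "0 2.0 1.2 0.05 1" --pt "0 2.0 1.1 0.05 1"

```text
clock: 41.2
tcp_pos: [0.4668, 0.1283, 0.1413]
orientation: [0.558, -0.432, 0.56, 0.433]
wrist_force: [-0.6, 0.5, -1.2]
finger_gap: 0.0195
```

>>> servo_tool --pt "0 2.0 1.0 0.06 1" --pt "0 2.2 0.9 0.05 1" --pt "0 2.1 0.8 0.06 1" --pt "0 2.3 0.6 0.05 1" --pt "0 2.2 0.5 0.05 1" --pt "0 2.3 0.4 0.06 1" --pt "0 2.2 0.3 0.05 1" --pt "0 2.3 0.2 0.06 1" --pt "0.4 1.8 0 0.04 1" --pt "1.0 0.9 0 0.02 1"

```text
clock: 42.45
tcp_pos: [0.3067, 0.2643, 0.1276]
orientation: [0.648, -0.281, 0.649, 0.281]
wrist_force: [0.1, -0.4, -1.5]
finger_gap: 0.0191
```

```bash
python3 - <<'E'
from look import *
from fit import gpt
st()
pp=[.5083,.4787,.82]
t=gpt(pp,(-.145-.1447,0,.075))
e=plan(t,.82,6,1)
E
```

```text
t 42.45 tcp [0.3067 0.2643 0.1276] yawz 0.8188 down [-0.001 -0.001 -1.   ] F [ 0.1 -0.4 -1.5] gap 0.0191 q [ 0.51  0.05 -0.54  0.98  0.   -0.31]
[[0.4,-0.0,0.0,-0.0,1],[1.1,-0.0,0.1,-0.0,1],[1.1,-0.1,0.1,-0.0,1],[1.1,0.0,0.1,-0.0,1],[1.1,-0.0,0.1,-0.0,1],[0.5,-0.0,0.1,-0.0,1],[0,0,0,0,1],[0,0,0,0,1],[0,0,0,0,1],[0,0,0,0,1]]
end [0.3108 0.2673 0.0746] 46.9 d 0.1
```

>>> servo_tool --pt "0.5 0 0 0 1" --pt "1.2 0 0 0 1" --pt "1.2 0 0 0 1" --pt "1.2 0 0 0 1" --pt "0.8 0 0 0 1" --pt "0.4 0 0 0 1" --pt "0 0 0.6 0 1" --pt "0 0 0.8 0 1" --pt "0 0 0.8 0 1" --pt "0 0 0.5 0 1"

```text
clock: 43.7
tcp_pos: [0.3278, 0.2847, 0.0755]
orientation: [0.649, -0.282, 0.648, 0.282]
wrist_force: [-0.2, 0.5, -2.0]
finger_gap: 0.0189
```

```bash
python3 - <<'E'
from look import *
st()
p=optics.read_camera("scene"); cv2.imwrite("pics/s_scene.png",cv2.resize(p["pixels"][210:310,240:370],None,fx=6,fy=6,interpolation=cv2.INTER_CUBIC))
p=optics.read_camera("side"); cv2.imwrite("pics/s_side.png",cv2.resize(p["pixels"][110:210,200:330],None,fx=6,fy=6,interpolation=cv2.INTER_CUBIC))
E
```

```text
t 43.7 tcp [0.3278 0.2847 0.0755] yawz 0.8194 down [ 0.001  0.    -1.   ] F [-0.2  0.5 -2. ] gap 0.0189 q [ 0.53  0.16 -0.56  0.85 -0.   -0.29]
```

View pics/s_side.png

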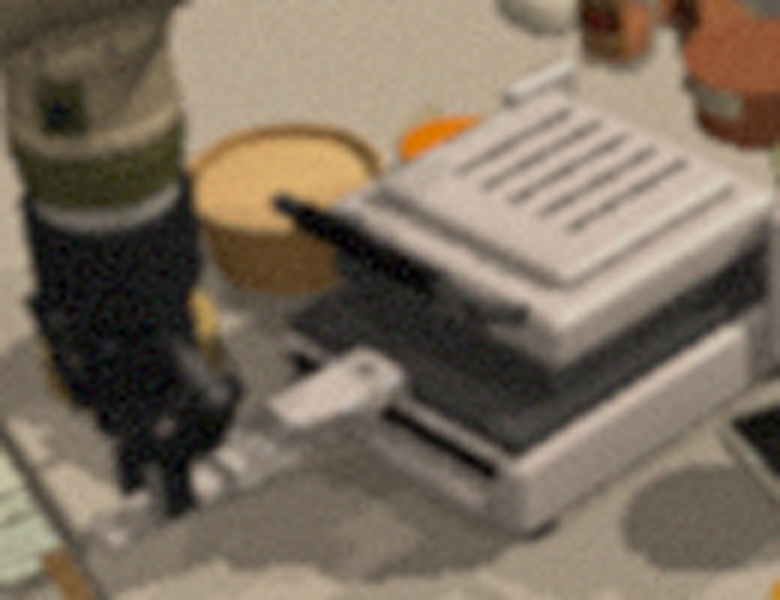

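View pics/s_scene.png

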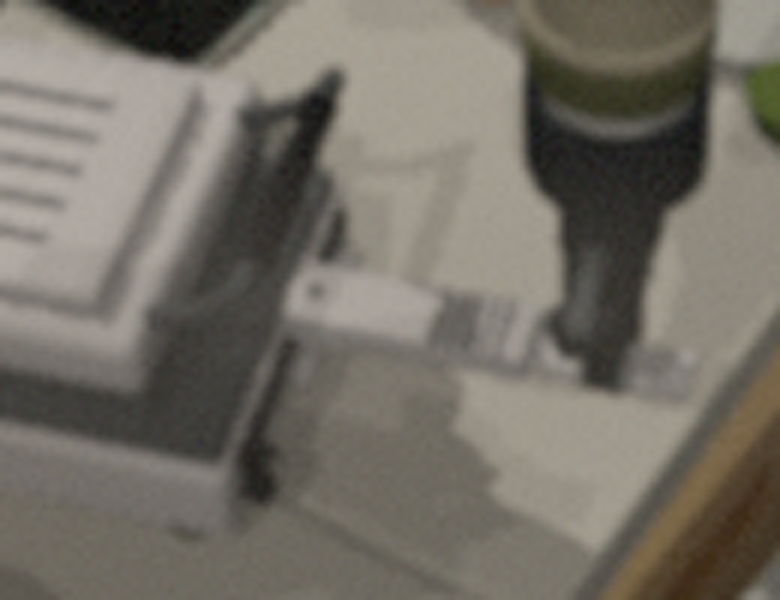

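>>> servo_tool --pt "0 0 0.5 0 1" --pt "0 0 0.7 0 1" --pt "0 0 0.6 0 1" --pt "0 0 0.5 0 1" --pt "0 0 0.2 0 1" --pt "0 0 0.2 0 1" --pt "0 0 0.2 0 1" --pt "0 0 0.1 0 1" --pt "0 0 0.1 0 1" --pt "0 0 0.1 0 1"

```text
clock: 45.05
tcp_pos: [0.3304, 0.2923, 0.0679]
orientation: [0.633, -0.286, 0.664, 0.276]
wrist_force: [-28.0, -34.8, 2.4]
finger_gap: 0.019
```

>>> servo_tool --pt "0 0 -1.0 0 1" --pt "0 0 -1.2 0 1" --pt "0 0 -1.2 0 1" --pt "0 0 -0.6 0 1" --pt "0 0 0 0 1" --pt "0 0 0 0 1" --pt "0 0 0 0 1" --pt "0 0 0 0 1" --pt "0 0 0 0 1" --pt "0 0 0 0 1"

```text
clock: 46.3
tcp_pos: [0.3215, 0.2782, 0.0752]
orientation: [0.649, -0.282, 0.649, 0.282]
wrist_force: [0.4, 0.8, -2.4]
finger_gap: 0.0189
```

```bash
python3 - <<'E'
from look import *
st()
ob={}
for n in ["side","scene","wrist"]:
    p=optics.read_camera(n);c=Cam(p)
    cv2.imwrite(f"pics/t_{n}.png",p["pixels"] if n=="wrist" else cv2.resize(p["pixels"][110:210,180:330] if n=="side" else p["pixels"][210:310,240:370],None,fx=5.2,fy=5.2,interpolation=cv2.INTER_CUBIC))
    for t in ["gauge_thin","gauge_thick"]:
        q=models.pinpoint(t,p)
        if q and n!="wrist": ob.setdefault(t,[]).append((c,q[0]["location"]))
for t in ob: print(t,len(ob[t]),tri(ob[t]))
E
```

```text
t 46.3 tcp [0.3215 0.2782 0.0752] yawz 0.8192 down [-0. -0. -1.] F [ 0.4  0.8 -2.4] gap 0.0189 q [ 0.52  0.14 -0.58  0.84 -0.   -0.3 ]
gauge_thin 2 [0.3009978  0.24576524 0.07308998]
gauge_thick 2 [0.41715644 0.38606882 0.06963212]
```

View pics/t_side.png

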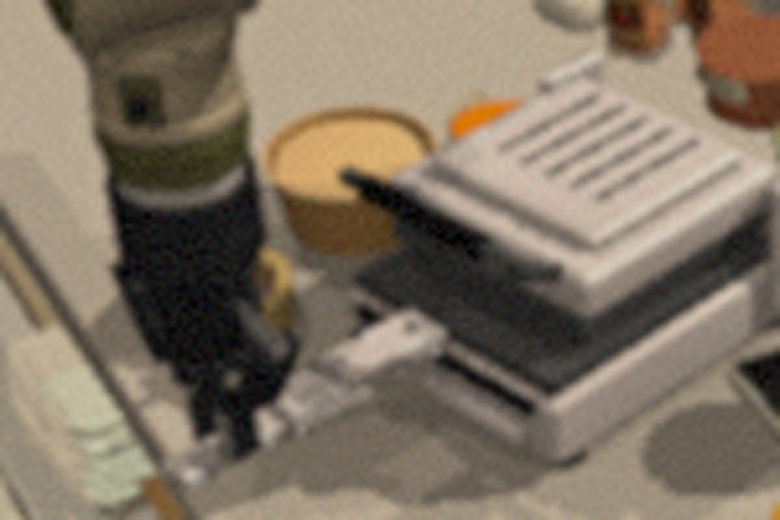

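View pics/t_scene.png

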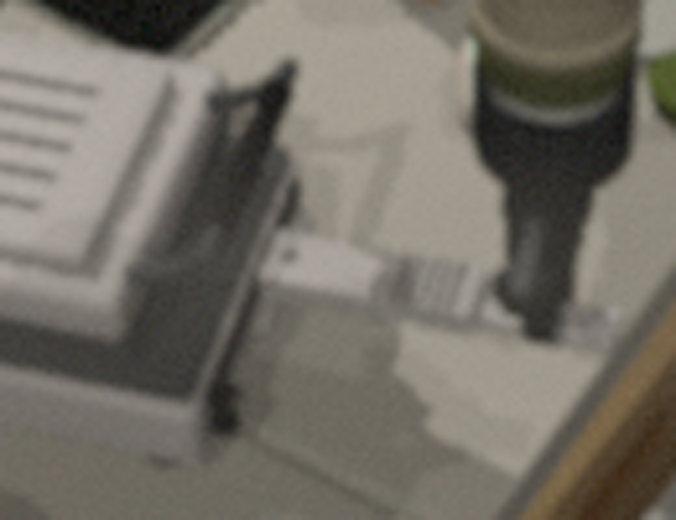

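View pics/t_wrist.png

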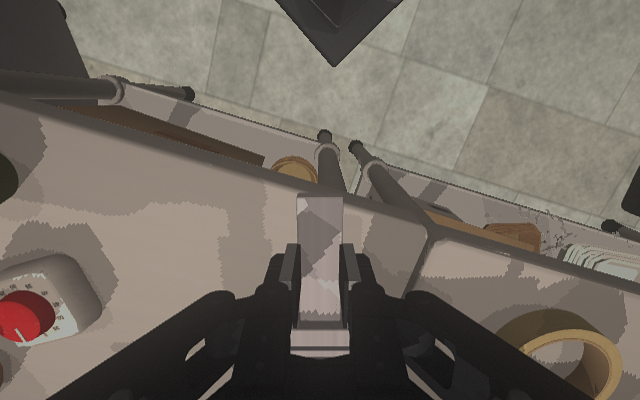

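>>> servo_tool --pt "-0.5 0 0 0 1" --pt "-0.4 0 0 0 1" --pt "0 0 0.4 0 1" --pt "0 0 0.5 0 1" --pt "0 0 0.5 0 1" --pt "0 0 0.4 0 1" --pt "0 0 0.4 0 1" --pt "0 0 0.4 0 1" --pt "0 0 0.4 0 1" --pt "0 0 0.2 0 1"

```text
clock: 48.0
tcp_pos: [0.3436, 0.3017, 0.0843]
orientation: [0.649, -0.282, 0.649, 0.282]
wrist_force: [-0.5, 0.3, -2.2]
finger_gap: 0.0193
```

```bash
python3 - <<'E'
from look import *
st()
p=optics.read_camera("side"); cv2.imwrite("pics/u_side.png",cv2.resize(p["pixels"][110:210,200:330],None,fx=6,fy=6,interpolation=cv2.INTER_CUBIC))
E
```

```text
t 48.0 tcp [0.3436 0.3017 0.0843] yawz 0.8193 down [ 0.  0. -1.] F [-0.5  0.3 -2.2] gap 0.0193 q [ 0.54  0.19 -0.5   0.88 -0.   -0.27]
```

View pics/u_side.png

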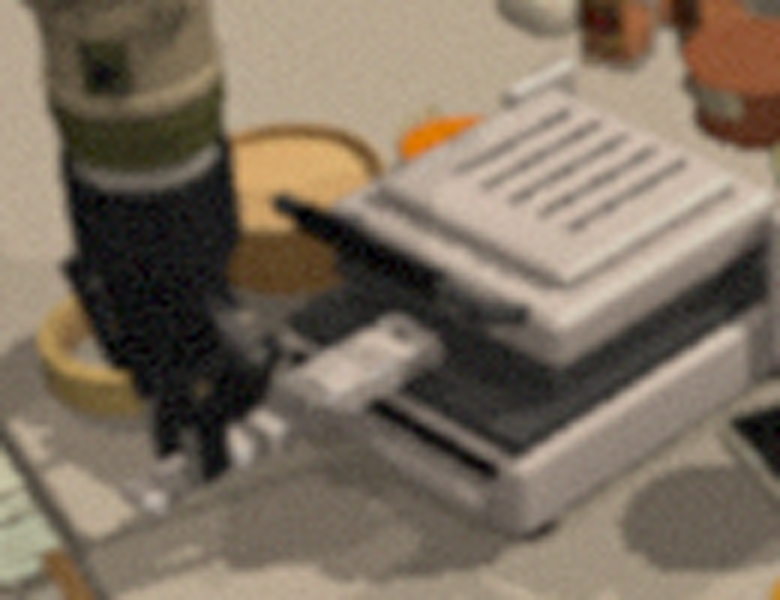

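>>> servo_tool --pt "0.1 0 0 0 1" --pt "0.1 0 0 0 1" --pt "0.1 0 0 0 1" --pt "0.1 0 0 0 1" --pt "0 0 0 0 1" --pt "0 0 0.1 0 1" --pt "0 0 0.1 0 1" --pt "0 0 0 0 1" --pt "0 0 0 0 1" --pt "0 0 0 0 1"

```text
clock: 49.3
tcp_pos: [0.3447, 0.303, 0.0803]
orientation: [0.649, -0.282, 0.649, 0.282]
wrist_force: [0.1, -0.7, -1.5]
finger_gap: 0.0187
```

>>> servo_tool --pt "0.1 0 0.1 0 1" --pt "0.1 0 0.2 0 1" --pt "0 0 0.1 0 1" --pt "0 0 0.1 0 1" --pt "0 0 0.1 0 1" --pt "0 0 0.1 0 1" --pt "0 0 0.1 0 1" --pt "0 0 0.1 0 1" --pt "0 0 0 0 1" --pt "0 0 0 0 1"

```text
clock: 50.55
tcp_pos: [0.3508, 0.3095, 0.0783]
orientation: [0.649, -0.282, 0.649, 0.282]
wrist_force: [0.4, 0.2, -1.2]
finger_gap: 0.0189
```

>>> servo_tool --pt "0 0 0.1 0 1" --pt "0 0 0.1 0 1" --pt "0 0 0.1 0 1" --pt "0 0 0.1 0 1" --pt "0 0 0.1 0 1" --pt "0 0 0 0 1" --pt "0 0 0 0 1" --pt "0 0 0 0 1" --pt "0 0 0 0 1" --pt "0 0 0 0 1"

```text
clock: 51.8
tcp_pos: [0.3523, 0.3115, 0.0774]
orientation: [0.647, -0.282, 0.65, 0.281]
wrist_force: [-3.4, -5.6, -1.6]
finger_gap: 0.0197
```

```bash
python3 - <<'E'
from look import *
st()
p=optics.read_camera("side"); cv2.imwrite("pics/v_side.png",cv2.resize(p["pixels"][110:210,200:330],None,fx=6,fy=6,interpolation=cv2.INTER_CUBIC))
E
```

```text
t 51.8 tcp [0.3523 0.3115 0.0774] yawz 0.8189 down [-0.004 -0.004 -1.   ] F [-3.4 -5.6 -1.6] gap 0.0197 q [ 0.55  0.23 -0.47  0.88 -0.   -0.27]
```

View pics/v_side.png

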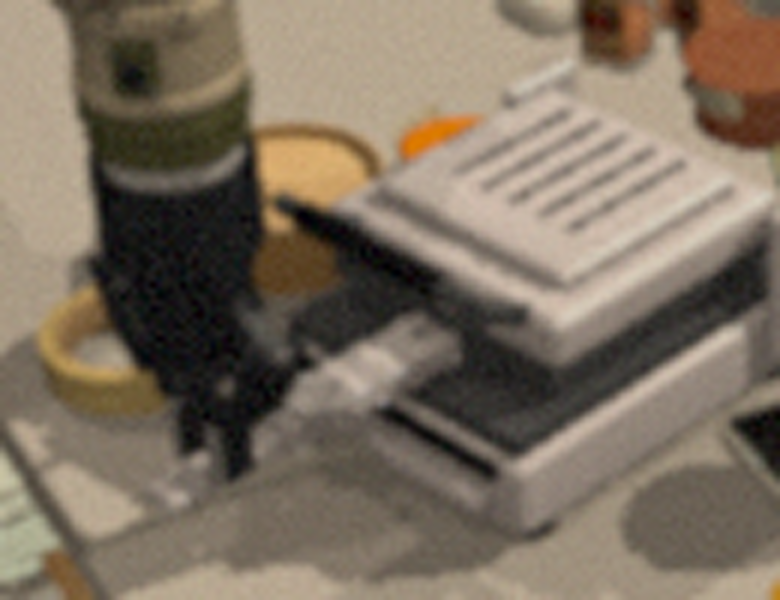

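>>> servo_tool --pt "0 0 0.1 0 1" --pt "0 0 0.1 0 1" --pt "0 0 0 0 1" --pt "0 0 -0.6 0 1" --pt "0 0 -1.2 0 1" --pt "0 0 -1.5 0 1" --pt "0 0 -1.5 0 1" --pt "0 0 -1.5 0 1" --pt "0 0 -1.4 0 1" --pt "-0.8 0 -0.8 0 1"

```text
clock: 53.1
tcp_pos: [0.2963, 0.2515, 0.0862]
orientation: [0.648, -0.282, 0.649, 0.281]
wrist_force: [-0.1, -0.8, -1.5]
finger_gap: 0.0192
```

```bash
python3 - <<'E'
from look import *
st()
e=plan([.29,.235,.14],.86,4,1,ramp=False)
e=plan([.627,-.004,.13],1.809,16,1,start=e)
E
```

```text
t 53.1 tcp [0.2963 0.2515 0.0862] yawz 0.819 down [-0.001 -0.001 -1.   ] F [-0.1 -0.8 -1.5] gap 0.0192 q [ 0.5   0.06 -0.64  0.87 -0.   -0.32]
[[-1.3,-0.2,-0.4,-0.01,1],[-1.4,-0.1,-0.4,-0.01,1],[-1.3,-0.2,-0.4,-0.01,1],[-1.4,-0.1,-0.5,-0.01,1],[0,0,0,0,1],[0,0,0,0,1],[0,0,0,0,1],[0,0,0,0,1],[0,0,0,0,1],[0,0,0,0,1]]
end [0.2893 0.2349 0.1402] 49.2 d 2.4
[[0.0,-1.2,0.1,-0.03,1],[0.1,-2.1,0.2,-0.05,1],[0.1,-2.9,0.0,-0.06,1],[0.0,-2.9,-0.1,-0.07,1],[0.1,-2.9,-0.4,-0.07,1],[0.1,-2.8,-0.5,-0.06,1],[0.0,-2.8,-0.7,-0.07,1],[0.1,-2.8,-0.9,-0.07,1],[0.1,-2.7,-1.1,-0.06,1],[0.1,-2.6,-1.2,-0.07,1]]
[[0.0,-2.5,-1.4,-0.06,1],[0.1,-2.4,-1.6,-0.07,1],[0.1,-2.3,-1.7,-0.07,1],[0.0,-2.2,-1.9,-0.06,1],[0.1,-1.6,-1.5,-0.05,1],[0.0,-0.8,-0.9,-0.03,1],[0,0,0,0,1],[0,0,0,0,1],[0,0,0,0,1],[0,0,0,0,1]]
end [ 0.6275 -0.004   0.1302] 103.6 d 54.4
```

>>> servo_tool --pt "-1.5 -0.2 -0.3 -0.01 1" --pt "-1.5 -0.2 -0.3 -0.01 1" --pt "-1.5 -0.6 -0.4 -0.01 1" --pt "-1.3 -1.2 -0.2 -0.03 1" --pt "0 -2.1 0.1 -0.05 1" --pt "0 -2.9 0 -0.06 1" --pt "0 -2.9 -0.1 -0.07 1" --pt "0 -2.9 -0.4 -0.07 1" --pt "0 -2.8 -0.5 -0.06 1" --pt "0 -2.8 -0.7 -0.07 1"

```text
clock: 54.35
tcp_pos: [0.4406, 0.1305, 0.145]
orientation: [0.571, -0.417, 0.571, 0.417]
wrist_force: [0.8, 0.7, -1.8]
finger_gap: 0.0192
```

```bash
python3 - <<'E'
from look import *
st()
e=plan([.628,-.008,.13],1.809,10,1)
E
```

```text
t 54.35 tcp [0.4406 0.1305 0.145 ] yawz 1.2613 down [ 0.001  0.    -1.   ] F [ 0.8  0.7 -1.8] gap 0.0192 q [ 0.11  0.14 -0.4   1.03 -0.   -1.15]
[[0.1,-1.1,-0.4,-0.03,1],[0.1,-1.9,-0.7,-0.05,1],[0.2,-2.6,-1.1,-0.06,1],[0.2,-2.5,-1.3,-0.07,1],[0.1,-2.4,-1.4,-0.06,1],[0.2,-2.4,-1.6,-0.07,1],[0.2,-2.2,-1.7,-0.07,1],[0.2,-2.0,-1.9,-0.06,1],[0.1,-1.5,-1.5,-0.05,1],[0.1,-0.8,-0.9,-0.03,1]]
end [ 0.6285 -0.0083  0.13  ] 103.8 d 31.4
```

>>> servo_tool --pt "0 -1.1 -0.4 -0.03 1" --pt "0 -1.9 -0.7 -0.05 1" --pt "0 -2.6 -1.1 -0.06 1" --pt "0 -2.5 -1.3 -0.07 1" --pt "0 -2.4 -1.4 -0.06 1" --pt "0.2 -2.4 -1.6 -0.07 1" --pt "0.3 -2.2 -1.7 -0.07 1" --pt "0.5 -2.0 -1.9 -0.06 1" --pt "0.8 -1.5 -1.5 -0.05 1" --pt "1.0 -0.8 -0.9 -0.03 1"

```text
clock: 55.6
tcp_pos: [0.6286, -0.0091, 0.1167]
orientation: [-0.437, 0.557, -0.437, -0.555]
wrist_force: [0.0, -0.1, -0.5]
finger_gap: 0.0187
```

>>> servo_tool --pt "1.6 0 0 0 1" --pt "2.0 0 0 0 1" --pt "2.0 0 0 0 1" --pt "2.0 0 0 0 1" --pt "1.2 0 0 0 1" --pt "0.6 0 0 0 1" --pt "0.3 0 0 0 1" --pt "0 0 0 0 1" --pt "0 0 0 0 1" --pt "0 0 0 0 1"

```text
clock: 56.85
tcp_pos: [0.6276, -0.0081, 0.0198]
orientation: [-0.437, 0.556, -0.437, -0.556]
wrist_force: [-0.1, -0.6, -2.0]
finger_gap: 0.0192
```

>>> servo_tool --pt "0.3 0 0 0 1" --pt "0.3 0 0 0 1" --pt "0.3 0 0 0 1" --pt "0.2 0 0 0 1" --pt "0.1 0 0 0 1" --pt "0.1 0 0 0 1" --pt "0 0 0 0 1" --pt "0 0 0 0 1" --pt "0 0 0 0 1" --pt "0 0 0 0 1"

```text
clock: 58.1
tcp_pos: [0.6273, -0.008, 0.0066]
orientation: [-0.437, 0.556, -0.437, -0.556]
wrist_force: [-1.6, -0.4, 4.7]
finger_gap: 0.019
```

Floor contact confirmed at 4.7 N. Next, release and rise.

>>> servo_tool --pt "0 0 0 0 0.3" --pt "0 0 0 0 -0.2" --pt "0 0 0 0 -0.2" --pt "0 0 0 0 -0.2" --pt "-0.4 0 0 0 -0.2" --pt "-1.0 0 0 0 -0.2" --pt "-2.0 0 0 0 -0.2" --pt "-3.0 0 0 0 -0.2" --pt "-4.0 0 0 0 -0.2" --pt "-4.0 0 0 0 -0.2"

```text
clock: 59.35
tcp_pos: [0.6272, -0.008, 0.1524]
orientation: [-0.437, 0.556, -0.437, -0.556]
wrist_force: [0.6, 0.1, -0.8]
finger_gap: 0.0509
```

```bash
python3 - <<'E'
from look import *
look("w",dict(gauge_thin=.007,gauge_thick=.010))
p=optics.read_camera("side"); cv2.imwrite("pics/w_side.png",cv2.resize(p["pixels"][110:360,220:440],None,fx=2.4,fy=2.4,interpolation=cv2.INTER_CUBIC))
E
```

```text
t 59.35 tcp [ 0.6272 -0.008   0.1524] yawz 1.8092 down [ 0.001 -0.    -1.   ] F [ 0.6  0.1 -0.8] gap 0.0509 q [-0.14  0.44  0.04  1.17 -0.   -1.95]
wrist gauge_thin [315.7 150.1] 0.63 [ 0.6368 -0.0414]
wrist gauge_thick [319.5 311.1] 0.56 [0.5925 0.1266]
```

View pics/w_wrist.png

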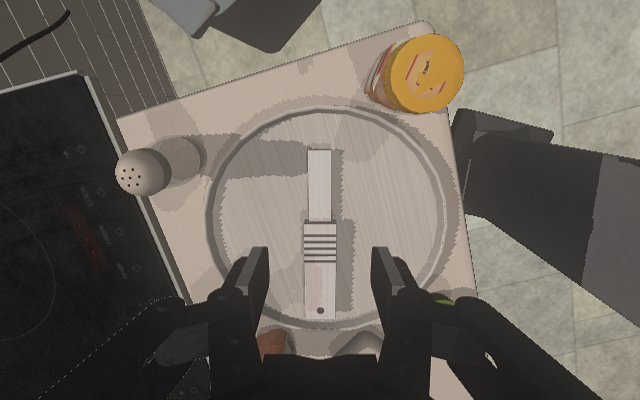

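View pics/w_side.png

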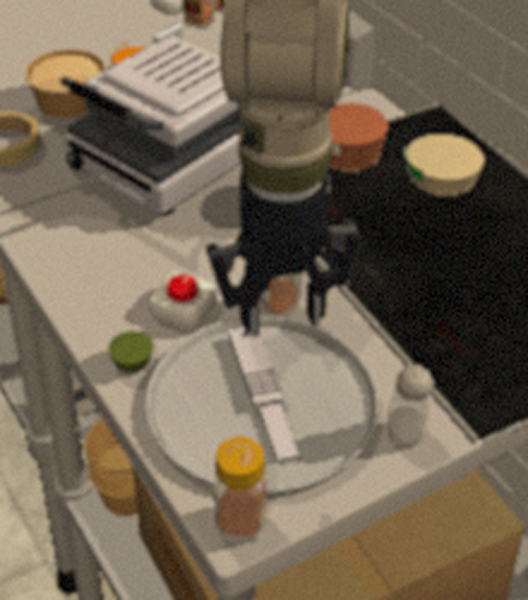

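The wrist view shows the gauge flat inside the tray, from (319,150) to (320,320). The side view shows the grill shut and the bystanders still in place.

```bash
python3 - <<'E'
from workcell import order
print(order.hand_in())
E
```

```text
the job is handed in; nothing more can be done
None
```

The gauge check is done and handed in at about 59.5 s of the 72 s allowed. One push during the thick-end test was harder than the task asked for.

- **Plate shut:** I pressed the handle down until it met its stop at 16 N. The handle top was then 158 mm above the table, as expected for shut.
- **Thin end:** It slid in freely to about 48 mm by the arm's own position. In the pictures the wide part of the gauge had just passed the front edge of the lower plate. That only happens beyond 40 mm.
- **Thick end, first try:** This failed. The gauge had tipped down slightly in the grip, so its end caught the front edge of the grill base. The push reached about 45 N through the gauge before I backed off, which was not gentle. It stayed under the 120 N wrist limit, and nothing shifted in the pictures.
- **Thick end, second try:** I raised the gauge and pushed again. It stopped at the mouth, at grill x of about -84 mm where -85 mm was expected. I held it there at about 6.5 N, then pressed briefly a little harder and drew back.
- **End state:** The gauge lies flat in the tray close to where it started, let go, with the gripper about 15 cm above. The last pictures show the grill shut and the salt shaker, timer, tub and spice jars where they stood. The jar nearest the grill is partly hidden by the gripper.

One measurement disagreed. Taken separately, the scene and side cameras put the grill 6 to 9 mm apart from the wrist camera, in opposite directions. I used the combined estimate, and the thick end stopping where expected supports it.

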